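# Weigh a sample canister on the pillar spring balance

### The job

Weigh the squat steel canister on the spring balance: hang it on the sprung hook by the window in its lug, lowering it slowly and steadily (no faster than about 2 cm a second) so that the spring takes up the whole of its weight before you let go. The hook must never jerk, but stay put when you let go, and it must not be dragged down towards the end of its travel and must not be rammed. Once the canister hangs free and still, slide the cursor on the scale level with the balance's needle to mark the reading, leave everything hanging there, and leave the tall canister and the other things on the bench as they are.

Things in the scene. Friction and masses are not known exactly. Their poses are not given: they have to be found in the camera images.
- canister: squat steel sample canister of unknown content, 0.24 to 0.93 kg in all, loose on the bench. Origin: centre of its underside, z up. Round can 52 mm across (lid rim 55), 48 mm high; on the lid an upright flat lug 40 mm wide (along y), 12 mm thick (along x), to z = 120 mm. Window clean through the lug along x: 26 mm wide, z = 48 to 84 mm, upper corners chamfered 5 mm
- eye (a point): middle of the upper edge of the squat canister's window, 84 mm above its underside, canister axes: this edge sits on the hook. Above it the lug is solid for 36 mm: grip it there, best across its 40 mm width (along y), which keeps the fingers beside the hook bar
- tall_canister: slimmer, taller steel canister with the same lug: 42 mm across, 142 mm high in all. Not to be weighed, leave it standing. Origin: centre of its underside
- balance: pillar spring balance, fixed. Origin: underside of its grey foot, z up, x from front to back, y towards its scale. Foot x -80..85, y -65..65 mm, under the scale to y = 125; 17 mm high. Pillar at x = 72, to z = 317. Spring tube, radius 14, at x = 35, y = 0, z = 200..320. White upright scale strip at x = 50, y = 95, 26 mm wide, top at z = 212, lines every 5 mm. Boss clamps join tube and pillar
- hook_seat (a point): top of the 7 mm thick hook bar, middle of its level, 28 mm long seat; balance axes; at x = -55, y = 0, z = 173.5 mm unloaded. In front (-x) the bar rises to the tip at x = -79, behind it rises too and runs back to the plunger; both rises top out 12 mm above the seat. The window edge passes over the tip from the front, then down on the seat, lug x along balance x (either way round)
- hook (a joint): how far the sprung hook has sunk, m: 0 unloaded, 0.066 at the end stop. Linear spring, about 183 N/m, 0.2 N preload, lightly damped. Needle and hook sink together. The canister's weight alone sinks it by about 12 to 49 mm; the hook follows whatever presses on it
- needle_tip (a point): free end of the thin needle that sticks out sideways (+y) from the plunger towards the scale, z = 182 mm unloaded; sinks with the hook. Balance axes
- cursor_edge (a point): end of the cursor's small steel tongue, facing the needle's end; the cursor is level when this has the needle tip's height. Balance axes
- cursor_tab (a point): middle of the cursor's finger tab, a ribbed black block 34 mm long (x), 14 mm wide (y), 18 mm high on a thin bar some 75 mm in front of the scale, always at cursor_edge's height; at x = -29, y = 95 mm on the balance. Grip it across y from above. Balance axes
- cursor (a joint): how far the cursor has been slid straight down the scale, m: 0 at the zero line, 0.068 at the bottom. Stays where it is left (about 2 N of friction); level with the needle when equal to joint hook
- petri_dish: closed petri dish, 57 mm across, 14 mm high; bystander
- lab_timer: small white timer, 70 x 64 x 16 mm; bystander
- eraser: eraser, 19 x 42 x 12 mm; bystander
- blue_pen: pen, 142 mm long; bystander
Mind the look-alikes: they are no part of the job. Leave any orange look-alike of the canister alone.

How it is judged:
By the outcome, as a careful person would: the job done as asked, in the order asked, and still so for the second after the job is handed in, with the robot touching nothing.
It also fails if it takes over 56 s, if anything falls off the work surface, if the arm or the gripper's body presses on something with over 40 N, if the wrist force passes 120 N, or if a joint passes its speed limit or range.

### The arm

A 6-joint arm with a two-finger parallel gripper is mounted at the origin on a cart in front of the work surface, level with it; the furniture and walls round the work are solid. World frame = base frame: x ahead of the robot, y to its left, z up, the work surface at z = 0. Lengths are in m, angles in degrees, forces in N, time in s.
With the tool pointing down it reaches from about 0.35 to 0.875 m from the base axis. Payload 4.2 kg.
Tool frame: the origin (TCP) lies on the centre line of the jaws, within the pads' length; the fingertips stand 11 mm ahead of it and the grasp point (between the pads) lies 8 mm behind it; z points along the fingers, y is the line along which they close (so a half turn about z gives the same grasp; the last joint's range is limited). The gripper opens to 87 mm and grips with 3 to 60 N. Pads are 19 mm wide; open, the fingers measure 117 mm over their backs; the gripper's body (75 mm by 190 mm) begins 51 mm behind the grasp point.
Start: joints at [-27.639, 22.042, 0.453, 0, -68.411, -14.817], TCP at [0.461, -0.422, 0.208] pointing down, gripper open.
Joint ranges: [-179.83, 179.83], [-69.29, 118.12], [-61.27, 80.66], [-181.25, 117.63], [-171.15, -9.14], [-177.46, 177.46]. Speed limits (degrees/s): [159.86, 159.86, 180, 180, 180, 180].

### API

Orientations are given as [roll, pitch, yaw] about the fixed x, y, z axes, in that order (R = Rz(yaw) Ry(pitch) Rx(roll)).
In Python, from plant import bot gives the robot as it stands. The module is installed in compiled form; this text tells all that it offers.
- The arm moves only by the tool send_rows, never from a script. Its argument "series" is a list of rows, each a list of 7 numbers: the turn, a rotation vector about the tool's x, y, z each as a share of 30 degrees, from -1 to 1, then the shift along the tool's x, y, z each as a share of 0.3 m, from -1 to 1, then the closure in counts, from 0 (fully open) to 255 (shut). In form: [[wx, wy, wz, tx, ty, tz, claw], ...]. A call has 1 to 12 rows; each row is the pose to reach, as a shift and turn from the pose commanded when the call began, along the tool's axes at that moment; what a row does not reach only later rows make up. A row lasts 1/10 s, in which the tool goes at most 50 mm and 8.59 degrees, less where a joint would pass 70% of its speed; a pose out of reach is approached as far as the arm can. A call with a number of a shift or a turn outside -1 to 1 is refused whole. A call with a gripper value outside its range is refused whole. The fingers move at their own pace and stop on an object; "newtons" is the grip in N (left out, the last holds). Time passes only in rows, so rows that repeat a pose let the fingers close. It gives the time, the measured TCP pose, the force, the opening and the grip force at its end, in the units of the state.
- bot.get_obs(): the state, without advancing time (a new reading comes with each control period).
- bot.snapshot(name): name is "scene" or "top" or "wrist"; returns (picture, depth): 480x640x3 uint8, blue, green, red; 480x640 float32, m along the optical axis (not along the pixel's ray), 0 where there is no reading.
- bot.camera_model(name): a dict with "mtx" (3x3 intrinsics, pixels), "pose" (4x4, takes a point from camera to world coordinates). Camera axes: x right, y down, z forward; pixel columns grow to the right and rows downward; lengths in m; the calibration is good to about 2 mm. A picture is of the moment at which its call begins: read the wrist's pose just before it. camera_model takes no time and is no camera call; for the wrist camera it gives the pose at the moment of the call.
- bot.hand_in(): hands the job in; it is judged then, once.
Trained networks look in the newest picture that a camera, given by its name, has taken for a name from the list of things; names that differ only in an ending like _2 or _b are one class to them, and where a whole thing is asked for, a point or a joint stands for the part that bears it (a point fixed in the world has none). Each returns a list of dicts, best first, with "p" (0 to 1); they miss things now and then, are a little off and sometimes report something else, mostly with a low value. They report only what shows in the picture. A call takes as long as a camera call. They do not tell look-alikes from the thing itself.
- bot.find_in(camera, thing): "position" ([column, row] in pixels, amid what is visible of it).
- bot.masks_of(camera, thing): "pixels" (480x640 bool, what is visible of it) and "position" ([column, row] in pixels, amid what is visible of it).
- bot.landmark_of(camera, thing): "position" ([column, row] in pixels: a listed point, or the origin of a listed thing).
The state is a dict: "t": time; "qpos": joint angles; "joint_velocities": joint speeds; "tau": joint torques, N m; "eef_pos": TCP position; "orientation": TCP orientation; "wrist_force": force on the tool from outside, world axes, zero at the start; "moment": the same for the moment, N m; "width": opening from 0.0 (shut) to 1.0 (fully open); "finger_force": force on a finger pad.
Only numpy, scipy, OpenCV 4.12 (cv2) and the standard library are available. Lean on these libraries where they do the work, as an engineer would, in place of code of your own. Each camera call takes 0.05 s, during which the arm holds its last target. There are 200 camera calls.

## Working session

There is one attempt and no reset: what is moved stays moved. The work goes in short steps, Python scripts to look and compute and a tool call to move; the robot and the scene stay as the last step left them, time stands still between calls to the robot, and variables do not carry over. Pictures are saved under pics/ and viewed, at most 10 in all, crops included, and the job is handed in when it is done.

Besides the shell and the picture viewer there is one more tool, called after ">>>" by a JSON object that holds its "fn" and its "kwargs", one argument or row to a line. send_rows: Moves the arm, as the interface text tells. Shift numbers are shares of 0.3 m and turn numbers shares of 30 degrees, none past 1 either way. Its arguments: {"type":"object","properties":{"series":{"type":"array","items":{"type":"array","items":{"type":"number"}}},"newtons":{"type":"number"}},"required":["series"]}

```bash
mkdir -p pics
cat > h.py <<'E'
import numpy as np, cv2
from plant import bot
def world(cam,uv,d,m=None):
    m=m or bot.camera_model(cam); K=np.array(m["mtx"]);T=np.array(m["pose"])
    p=np.array([(uv[0]-K[0,2])/K[0,0],(uv[1]-K[1,2])/K[1,1],1])*d
    return T[:3,:3]@p+T[:3,3]
def atz(cam,uv,z,m=None):
    m=m or bot.camera_model(cam); T=np.array(m["pose"])
    a=world(cam,uv,1.0,m);o=T[:3,3];r=a-o
    return o+r*(z-o[2])/r[2]
def proj(cam,P,m=None):
    m=m or bot.camera_model(cam); K=np.array(m["mtx"]);T=np.array(m["pose"])
    c=T[:3,:3].T@(np.array(P)-T[:3,3]); return (K@c/c[2])[:2]
def dep(D,uv,r=2):
    u,v=map(int,map(round,uv)); w=D[max(v-r,0):v+r+1,max(u-r,0):u+r+1]; w=w[w>0]
    return float(np.median(w)) if w.size else 0
E
python3 - <<'E'
from h import *
np.set_printoptions(precision=4,suppress=True)
o=bot.get_obs();print(o["t"],o["eef_pos"],o["orientation"],o["wrist_force"])
for c in ["scene","top"]:
    I,D=bot.snapshot(c);cv2.imwrite(f"pics/{c}0.png",I);np.save(f"{c}0.npy",D)
    print(c,bot.camera_model(c)["pose"])
    for n in ["canister","tall_canister","balance","eye","hook_seat","needle_tip","cursor_edge","cursor_tab"]:
        for r in bot.landmark_of(c,n)[:3]:
            d=dep(D,r["position"]);print(c,n,np.array(r["position"]),round(r["p"],2),world(c,r["position"],d) if d else None)
print(bot.get_obs()["t"])
E
```

```text
0.0 [ 0.4607 -0.4214  0.2065] [ 179.874    -0.0049 -132.4672] [ 0.3002  0.165  -0.5852]
scene [[-0.9437 -0.2042  0.2602  0.3198]
 [-0.33    0.6326 -0.7007  0.3329]
 [-0.0215 -0.7471 -0.6643  0.6949]
 [ 0.      0.      0.      1.    ]]
scene canister [353.  343.4] 0.71 [ 0.4359 -0.1089  0.0415]
scene canister [214.1 289.3] 0.56 [ 0.7303 -0.1434  0.042 ]
scene tall_canister [394.3 288.8] 0.96 [ 0.3981 -0.2749  0.0194]
scene tall_canister [356.9 316.8] 0.4 [ 0.4332 -0.1174  0.1059]
scene balance [298.5 254.2] 0.8 [ 0.6211 -0.313   0.0149]
scene balance [342.6 309.1] 0.68 [ 0.4829 -0.1985  0.0121]
scene eye [354.5 316.3] 0.86 [ 0.4371 -0.1166  0.1067]
scene eye [205.8 268.3] 0.61 [ 0.7471 -0.1561  0.0832]
scene hook_seat [307.2 204.1] 0.77 [ 0.6363 -0.4148  0.0761]
scene hook_seat [299.  252.5] 0.53 [ 0.6225 -0.3194  0.0138]
scene needle_tip [250.7 190. ] 0.71 [ 0.7111 -0.305   0.1744]
scene cursor_edge [250.6 186.5] 0.54 [ 0.7113 -0.307   0.1815]
scene cursor_tab [255.  207.6] 0.59 [ 0.6675 -0.239   0.1888]
scene cursor_tab [250.2 190.9] 0.16 [ 0.7121 -0.3042  0.1725]
top [[ 0.0265 -0.9844  0.1737  0.395 ]
 [-0.9993 -0.0216  0.0299 -0.2768]
 [-0.0257 -0.1744 -0.9843  1.001 ]
 [ 0.      0.      0.      1.    ]]
top canister [285.2 164.9] 0.63 [ 0.5454 -0.2312  0.5691]
top balance [391.1 320.3] 0.73 [ 0.3916 -0.371   0.3355]
top eye [279.  148.1] 0.45 [ 0.7379 -0.1693  0.1207]
top cursor_edge [342.8 152. ] 0.46 [ 0.5644 -0.2898  0.5578]
top cursor_tab [338.5 315.7] 0.42 [ 0.3965 -0.2989  0.1418]
0.9
```

View pics/scene0.png

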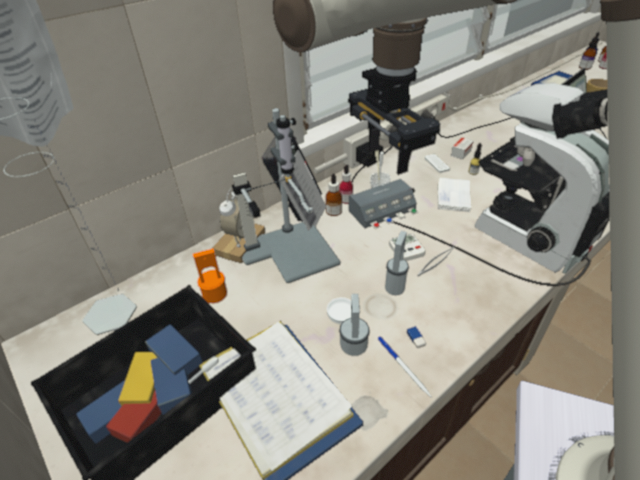

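View pics/top0.png

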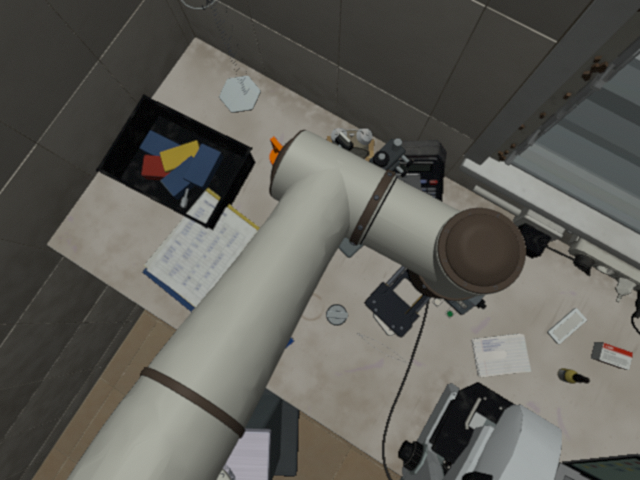

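Candidates for the squat canister in the scene view: the grey can at (353,335) is broad and low, so I choose it. The grey can at (397,275) is slim and tall, and the orange look-alike is at (208,278). The balance is at about (290,205). I'll check these in one close crop.

Run:
```python
from h import *
I=cv2.imread("pics/scene0.png")
a=cv2.resize(I[95:285,215:345],None,fx=3.1,fy=3.1,interpolation=cv2.INTER_CUBIC)
b=cv2.resize(I[220:370,320:440],None,fx=3.2,fy=3.2,interpolation=cv2.INTER_CUBIC)
H=max(a.shape[0],b.shape[0]);p=lambda x:cv2.copyMakeBorder(x,0,H-x.shape[0],0,0,cv2.BORDER_CONSTANT)
c=np.hstack([p(a),p(b)]);print(c.shape);cv2.imwrite("pics/crop1.png",c)
D=np.load("scene0.npy")
np.set_printoptions(precision=4,suppress=True)
# foot plane points: z in .010-.022
m=bot.camera_model("scene");K=np.array(m["mtx"]);T=np.array(m["pose"])
v,u=np.mgrid[0:480,0:640]
P=np.stack([(u-K[0,2])/K[0,0]*D,(v-K[1,2])/K[1,1]*D,D],-1)@T[:3,:3].T+T[:3,3]
np.save("P0.npy",P)
z=P[...,2];reg=np.zeros_like(z,bool);reg[215:285,235:345]=1
q=(reg&(z>.009)&(z<.024)&(D>0))
n,l,s,c=cv2.connectedComponentsWithStats(q.astype(np.uint8));i=1+s[1:,4].argmax();pts=P[l==i]
print(s[i],pts.mean(0));r=cv2.minAreaRect(pts[:,:2].astype(np.float32));print(r,cv2.boxPoints(r))
# canister lug top points
reg=np.zeros_like(z,bool);reg[285:360,330:380]=1
q=reg&(z>.095)&(z<.14);pts=P[q];print("lug",len(pts),pts.mean(0),pts[:,2].max(),cv2.minAreaRect(pts[:,:2].astype(np.float32)))
q=reg&(z>.03)&(z<.06);pts=P[q];print("can",len(pts),pts.mean(0),cv2.minEnclosingCircle(pts[:,:2].astype(np.float32)))
```

```text
(589, 787, 3)
[ 235  215  106   68 3597] [ 0.6418 -0.3206  0.0154]
((0.6580517292022705, -0.3191087245941162), (0.2205418348312378, 0.19662564992904663), 33.17951965332031) [[ 0.512  -0.2972]
 [ 0.6196 -0.4617]
 [ 0.8041 -0.341 ]
 [ 0.6965 -0.1765]]
lug 210 [ 0.4397 -0.1295  0.114 ] 0.12036333052599157 ((0.44188183546066284, -0.1349543333053589), (0.01317661628127098, 0.04095057025551796), 18.192028045654297)
can 585 [ 0.4394 -0.128   0.0448] ((0.44079887866973877, -0.13453763723373413), 0.027916446328163147)
```

View pics/crop1.png

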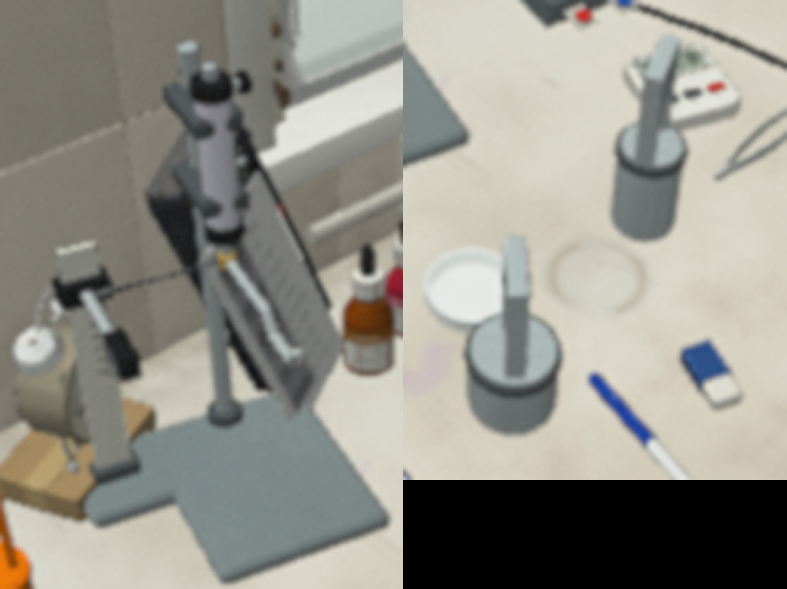

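Run:
```python
from h import *
np.set_printoptions(precision=4,suppress=True)
P=np.load("P0.npy");z=P[...,2]
A=atz("scene",(339.0,262),.016);B=atz("scene",(288.7,281),.016)
print(A,B,np.linalg.norm(A-B)); ey=(B-A)/np.linalg.norm(B-A);yaw=np.degrees(np.arctan2(-ey[0],ey[1]));print("yaw",yaw)
def box(u0,v0,u1,v1,zl,zh):
    f=lambda x,y:(int(x/3.1+215),int(y/3.1+95));a=f(u0,v0);b=f(u1,v1)
    q=P[a[1]:b[1]+1,a[0]:b[0]+1].reshape(-1,3);return q[(q[:,2]>zl)&(q[:,2]<zh)]
# tube front surface
t=box(195,95,245,235,.2,.33);print("tube",len(t),np.median(t,0))
h=box(225,245,305,365,.165,.215);h=h[(np.abs(h[:,1]-np.median(h[:,1]))<.08)];print("hook",len(h));print(h[::4])
t=box(100,325,140,375,.14,.24);print("tab",len(t),np.median(t,0),t.min(0),t.max(0))
# yaw refine: foot points, optimise in foot rectangle
z_=z.copy();reg=np.zeros_like(z,bool);reg[222:285,235:345]=1
I=cv2.imread("pics/scene0.png").astype(int)
q=reg&(abs(z-.016)<.004)&(abs(I[...,2]-I[...,0])<30)&(I.max(2)<140)
n,l,s,c=cv2.connectedComponentsWithStats(q.astype(np.uint8));i=1+s[1:,4].argmax();F=P[l==i][:,:2]
from scipy.optimize import minimize
def inside(X,Y): 
    return ((X>-.080)&(X<.085)&(Y>-.065)&(Y<.065))
def cost(p):
    c,sn=np.cos(p[2]),np.sin(p[2]);d=F-p[:2];X=d@[c,sn];Y=d@[-sn,c]
    w=np.where(Y>.065,0,1)
    return np.sum(w*(np.maximum(-.080-X,0)+np.maximum(X-.085,0)+np.maximum(-.065-Y,0)))
C=(A+B)/2;
y0=np.radians(yaw);ex=np.array([np.cos(y0),np.sin(y0)]);print("origin from corners",C[:2]+.08*ex, "pred hook seat",C[:2]+.025*ex,"tube",C[:2]+.115*ex,"tab",C[:2]+.051*ex+.095*ey[:2],"needle? scale",C[:2]+.13*ex+.095*ey[:2])
d=F-(C[:2]+.08*ex);X=d@ex;Y=d@ey[:2];print(len(F),np.percentile(X,[0,1,5,95,99,100]),np.percentile(Y,[0,1,5,95,99,100]))
k=abs(Y)<.05
for lo in np.arange(-.05,.05,.02):
    kk=(Y>lo)&(Y<lo+.02);print(round(lo+.01,3),np.percentile(X[kk],[0,2,98]))
```

```text
[ 0.5283 -0.3164  0.016 ] [ 0.6102 -0.2311  0.016 ] 0.11827468166132833
yaw -43.86849548489424
tube 735 [ 0.6473 -0.3489  0.2514]
hook 177
[[ 0.647  -0.3457  0.1996]
 [ 0.6601 -0.3922  0.1675]
 [ 0.6466 -0.3585  0.1891]
 [ 0.6466 -0.3579  0.1871]
 [ 0.6466 -0.3575  0.1849]
 [ 0.6466 -0.3525  0.1857]
 [ 0.6495 -0.3533  0.1821]
 [ 0.6518 -0.3531  0.1793]
 [ 0.6414 -0.35    0.1835]
 [ 0.6426 -0.3474  0.1825]
 [ 0.6493 -0.3516  0.1759]
 [ 0.637  -0.3446  0.1831]
 [ 0.6333 -0.3412  0.1837]
 [ 0.6305 -0.3393  0.1831]
 [ 0.6296 -0.337   0.1824]
 [ 0.628  -0.3331  0.1829]
 [ 0.6239 -0.3286  0.1843]
 [ 0.6214 -0.3276  0.1831]
 [ 0.6204 -0.3249  0.1828]
 [ 0.6162 -0.3201  0.1846]
 [ 0.6139 -0.3195  0.1831]
 [ 0.6109 -0.3171  0.183 ]
 [ 0.6101 -0.3151  0.1821]
 [ 0.6082 -0.3105  0.1833]
 [ 0.6055 -0.3088  0.1828]
 [ 0.6037 -0.3091  0.1805]
 [ 0.6002 -0.3057  0.1813]
 [ 0.5995 -0.3038  0.1804]
 [ 0.5986 -0.3062  0.1765]
 [ 0.5969 -0.3068  0.174 ]
 [ 0.5955 -0.3033  0.1744]
 [ 0.5982 -0.2992  0.1719]
 [ 0.5994 -0.3017  0.1673]
 [ 0.5907 -0.301   0.1699]
 [ 0.5881 -0.2947  0.1726]
 [ 0.5866 -0.2957  0.1699]
 [ 0.5849 -0.2916  0.1709]
 [ 0.584  -0.2891  0.1705]
 [ 0.5695 -0.2739  0.1852]
 [ 0.5809 -0.2864  0.1708]
 [ 0.5686 -0.2765  0.1812]
 [ 0.5717 -0.2739  0.1799]
 [ 0.5781 -0.2793  0.172 ]
 [ 0.5684 -0.2756  0.1771]
 [ 0.572  -0.2789  0.1713]]
tab 150 [ 0.6722 -0.2414  0.1858] [ 0.6573 -0.3033  0.1407] [ 0.7234 -0.2287  0.1897]
origin from corners [ 0.6269 -0.3292] pred hook seat [ 0.5873 -0.2911] tube [ 0.6522 -0.3535] tab [ 0.6718 -0.2406] needle? scale [ 0.7288 -0.2954]
2798 [-0.0805 -0.0769 -0.0722  0.0677  0.0783  0.0921] [-0.0747 -0.0618 -0.0549  0.0935  0.1154  0.1254]
-0.04 [-0.079  -0.0768  0.0737]
-0.02 [-0.08   -0.0774  0.0649]
-0.0 [-0.0782 -0.0749  0.0664]
0.02 [-0.0782 -0.0748  0.0754]
0.04 [-0.0805 -0.0748  0.077 ]
```

The crop confirms it: the squat can with its lug is on the left at full-picture (353,335), and the slim tall one is at (397,275). The balance hook points toward the front of the bench, with the tab to its left. Next I move above the squat canister.

```bash
cat >> h.py <<'E'
from scipy.spatial.transform import Rotation as R
def plan(pos,psi,ref=None):
    o=bot.get_obs(); p,e=ref if ref else (o["eef_pos"],o["orientation"])
    R0=R.from_euler('xyz',e,degrees=True); R1=R.from_euler('xyz',[180,0,psi],degrees=True)
    print("rot/30",np.round((R0.inv()*R1).as_rotvec(degrees=True)/30,4),"shift/.3",np.round(R0.inv().apply(np.array(pos)-p)/.3,4))
E
python3 -c "
from h import *
plan([.441,-.1345,.2065],-162)"
```

```text
rot/30 [-1.000e-04  1.000e-04  9.847e-01] shift/.3 [-0.6614  0.6962  0.0036]
```

>>> {"fn": "send_rows", "kwargs": {
  "series": [
    [0,0,0.98,-0.661,0.696,0,0],
    [0,0,0.98,-0.661,0.696,0,0],
    [0,0,0.98,-0.661,0.696,0,0],
    [0,0,0.98,-0.661,0.696,0,0],
    [0,0,0.98,-0.661,0.696,0,0],
    [0,0,0.98,-0.661,0.696,0,0],
    [0,0,0.98,-0.661,0.696,0,0],
    [0,0,0.98,-0.661,0.696,0,0]
  ],
  "newtons": 40
}}

```text
t: 1.7
eef_pos: [0.4412, -0.1336, 0.2081]
orientation: [-180.0, 0.1, -161.7]
wrist_force: [-0.6, -0.9, -0.2]
width: 1.006
finger_force: 0.0
```

Run:
```python
from h import *
np.set_printoptions(precision=4,suppress=True)
o=bot.get_obs();print(o["t"],o["qpos"],o["eef_pos"],o["orientation"],o["wrist_force"],o["width"])
m=bot.camera_model("wrist");I,D=bot.snapshot("wrist");cv2.imwrite("pics/w1.png",I)
print(m["pose"])
K=np.array(m["mtx"]);T=np.array(m["pose"])
v,u=np.mgrid[0:480,0:640]
P=np.stack([(u-K[0,2])/K[0,0]*D,(v-K[1,2])/K[1,1]*D,D],-1)@T[:3,:3].T+T[:3,3]
z=P[...,2];near=np.hypot(P[...,0]-.441,P[...,1]+.1345)<.05
for lo,hi in[(.112,.126),(.04,.056)]:
    q=near&(z>lo)&(z<hi)&(D>0);p=P[q];print(len(p),np.median(p[:,2]),p.mean(0),cv2.minAreaRect(p[:,:2].astype(np.float32)),cv2.minEnclosingCircle(p[:,:2].astype(np.float32)))
plan([.441,-.1345,.104],-162)
I,D=bot.snapshot("scene");cv2.imwrite("pics/s1.png",I);np.save("s1.npy",D)
for n in ["needle_tip","cursor_edge","cursor_tab","hook_seat"]:
    for r in bot.landmark_of("scene",n)[:2]:
        d=dep(D,r["position"],1);print(n,np.array(r["position"]),round(r["p"],2),world("scene",r["position"],d))
```

```text
1.7 [  3.438    5.7873 -21.4567   0.0127 -62.6842 -75.1301] [ 0.4412 -0.1336  0.2081] [-179.9706    0.0666 -161.6862] [-0.601  -0.9072 -0.2069] 1.0062005750291658
[[-0.3142  0.9189  0.2385  0.3761]
 [ 0.9494  0.3042  0.0787 -0.1552]
 [-0.0003  0.2512 -0.9679  0.3854]
 [ 0.      0.      0.      1.    ]]
785 0.11996018782174295 [ 0.4397 -0.1374  0.1195] ((0.4404314458370209, -0.1371668577194214), (0.012445216998457909, 0.04009668156504631), 19.83453941345215) ((0.4397351145744324, -0.13726983964443207), 0.020370816811919212)
1204 0.04785337018452279 [ 0.4302 -0.1403  0.0477] ((0.4386572241783142, -0.1379643827676773), (0.050756391137838364, 0.05244589224457741), 57.19306945800781) ((0.4406798183917999, -0.1371389925479889), 0.027610069140791893)
rot/30 [-0.0008  0.0013  0.0066] shift/.3 [0.0009 0.0004 0.3463]
needle_tip [303.8 205.2] 0.62 [ 0.5925 -0.2943  0.1715]
cursor_edge [249.4 183.7] 0.83 [ 0.7129 -0.3068  0.1881]
cursor_edge [400.1 248. ] 0.26 [ 0.3968 -0.2745  0.1325]
cursor_tab [256.4 211.7] 0.87 [ 0.6619 -0.2324  0.1855]
hook_seat [296.4 255.3] 0.53 [ 0.6242 -0.3084  0.0148]
hook_seat [308.  203.3] 0.48 [0.4247 0.0835 0.4894]
```

```bash
python3 -c "
from h import *
plan([.4403,-.1368,.1045],-160.5)"
```

```text
rot/30 [ 0.0001 -0.0009 -0.0494] shift/.3 [ 0.0029 -0.0031  0.3428]
```

>>> {"fn": "send_rows", "kwargs": {
  "series": [
    [0,0,-0.05,0.004,-0.003,0.15,0],
    [0,0,-0.05,0.004,-0.003,0.27,0],
    [0,0,-0.05,0.004,-0.003,0.343,0],
    [0,0,-0.05,0.004,-0.003,0.343,0],
    [0,0,-0.05,0.004,-0.003,0.343,200],
    [0,0,-0.05,0.004,-0.003,0.343,255],
    [0,0,-0.05,0.004,-0.003,0.343,255],
    [0,0,-0.05,0.004,-0.003,0.343,255],
    [0,0,-0.05,0.004,-0.003,0.343,255],
    [0,0,-0.05,0.004,-0.003,0.343,255]
  ],
  "newtons": 45
}}

```text
t: 3.0
eef_pos: [0.4402, -0.1358, 0.105]
orientation: [-180.0, 0.0, -160.4]
wrist_force: [-0.4, -0.8, -0.2]
width: 0.537
finger_force: 0.0
```

Run:
```python
from h import *
np.set_printoptions(precision=4,suppress=True)
for i in range(3):
    o=bot.get_obs();print(o["t"],o["eef_pos"],o["orientation"],o["wrist_force"],o["width"]*87,o["finger_force"])
```

```text
3.0 [ 0.4402 -0.1358  0.105 ] [-179.987     0.0413 -160.351 ] [-0.3737 -0.755  -0.1515] 46.69188792161266 0.0
3.0 [ 0.4402 -0.1358  0.105 ] [-179.987     0.0413 -160.351 ] [-0.3737 -0.755  -0.1515] 46.69188792161266 0.0
3.0 [ 0.4402 -0.1358  0.105 ] [-179.987     0.0413 -160.351 ] [-0.3737 -0.755  -0.1515] 46.69188792161266 0.0
```

>>> {"fn": "send_rows", "kwargs": {
  "series": [
    [0,0,0,0,0,0,255],
    [0,0,0,0,0,0,255],
    [0,0,0,0,0,0,255],
    [0,0,0,0,0,0,255],
    [0,0,0,0,0,-0.05,255],
    [0,0,0,0,0,-0.13,255],
    [0,0,0,0,0,-0.22,255],
    [0,0,0,0,0,-0.3,255],
    [0,0,0,0,0,-0.367,255],
    [0,0,0,0,0,-0.367,255],
    [0,0,0,0,0,-0.367,255]
  ]
}}

```text
t: 4.1
eef_pos: [0.4396, -0.1356, 0.2143]
orientation: [179.9, -0.0, -160.4]
wrist_force: [0.0, 0.1, -0.6]
width: 0.008
finger_force: 0.0
```

Run:
```python
from h import *
np.set_printoptions(precision=4,suppress=True)
o=bot.get_obs();print(o["t"],o["eef_pos"],o["orientation"],o["wrist_force"],o["width"]*87,o["finger_force"])
ps=np.radians(-44.5);ex=np.array([np.cos(ps),np.sin(ps)]);seat=np.array([.5868,-.2918])
for d in (.065,.0):
    t=seat-d*ex;print("target",t);plan([*t,.214],135.5)
```

```text
4.1 [ 0.4396 -0.1356  0.2143] [ 179.9479   -0.0063 -160.3759] [ 0.0079  0.1323 -0.596 ] 0.7189962362466005 0.0
target [ 0.5404 -0.2462]
rot/30 [ 0.0014 -0.0012  2.1375] shift/.3 [-0.1926 -0.4604  0.0005]
target [ 0.5868 -0.2918]
rot/30 [ 0.0014 -0.0012  2.1375] shift/.3 [-0.2871 -0.6553  0.0003]
```

The fingers closed fully, so the grasp missed. I look again.

Run:
```python
from h import *
np.set_printoptions(precision=4,suppress=True)
m=bot.camera_model("wrist");I,D=bot.snapshot("wrist");cv2.imwrite("pics/w2.png",I)
J,Ds=bot.snapshot("scene");cv2.imwrite("pics/s2.png",J)
o=bot.get_obs();c=o["eef_pos"]
Rm=R.from_euler('xyz',o["orientation"],degrees=True).as_matrix()
for k in (0,.05,.1): 
    print(proj("wrist",c+Rm[:,2]*k,m))
K=np.array(m["mtx"]);T=np.array(m["pose"])
def cloud(cam,D,m):
    K=np.array(m["mtx"]);T=np.array(m["pose"]);v,u=np.mgrid[0:480,0:640]
    return np.stack([(u-K[0,2])/K[0,0]*D,(v-K[1,2])/K[1,1]*D,D],-1)@T[:3,:3].T+T[:3,3]
for cam,DD,mm in(("wrist",D,m),("scene",Ds,bot.camera_model("scene"))):
    P=cloud(cam,DD,mm);z=P[...,2];q=(np.hypot(P[...,0]-.441,P[...,1]+.1345)<.06)&(DD>0)
    for lo,hi in[(.108,.126),(.04,.056)]:
        p=P[q&(z>lo)&(z<hi)];print(cam,len(p),p.mean(0) if len(p) else 0,cv2.minAreaRect(p[:,:2].astype(np.float32)) if len(p)>5 else 0)
cv2.imwrite("pics/ws2.png",np.hstack([cv2.resize(I,(400,300)),cv2.resize(J[180:420,240:480],(300,300))]))
```

```text
[319.4439 278.1099]
[319.4207 252.5953]
[319.4053 235.7054]
wrist 799 [ 0.4393 -0.1376  0.1187] ((0.4397229850292206, -0.13747289776802063), (0.013465553522109985, 0.04000949114561081), 19.049074172973633)
wrist 1161 [ 0.43   -0.1406  0.0477] ((0.43833106756210327, -0.13722321391105652), (0.05257294699549675, 0.050197333097457886), 69.5655746459961)
scene 167 [ 0.4405 -0.132   0.117 ] ((0.4419386684894562, -0.1351882964372635), (0.013232283294200897, 0.042451340705156326), 19.394058227539062)
scene 504 [ 0.4402 -0.13    0.0459] ((0.44083884358406067, -0.13472139835357666), (0.05174430459737778, 0.05427612364292145), 17.345754623413086)
```

View pics/ws2.png

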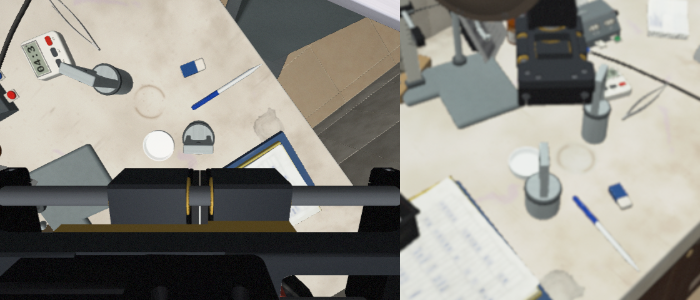

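The canister stands where it was. I think I lifted before the grip had built up, so I retry and check the grip before lifting.

>>> {"fn": "send_rows", "kwargs": {
  "series": [
    [0,0,0,0,0,0,70],
    [0,0,0,0,0,0,70],
    [0,0,0,0,0,0,70],
    [0,0,0,0,0,0,70],
    [0,0,0,0,0,0,70],
    [0,0,0,0,0,0,70],
    [0,0,0,0,0,0,70],
    [0,0,0,0,0,0,70],
    [0,0,0,0,0,0,70]
  ],
  "newtons": 60
}}

```text
t: 5.1
eef_pos: [0.4401, -0.1358, 0.2148]
orientation: [180.0, 0.0, -160.4]
wrist_force: [-0.3, 0.5, -0.0]
width: 0.695
finger_force: 0.0
```

>>> {"fn": "send_rows", "kwargs": {
  "series": [
    [0,0,0,0,0.003,0.12,70],
    [0,0,0,0,0.003,0.25,70],
    [0,0,0,0,0.003,0.33,70],
    [0,0,0,0,0.003,0.375,70],
    [0,0,0,0,0.003,0.375,255],
    [0,0,0,0,0.003,0.375,255],
    [0,0,0,0,0.003,0.375,255],
    [0,0,0,0,0.003,0.375,255],
    [0,0,0,0,0.003,0.375,255],
    [0,0,0,0,0.003,0.375,255],
    [0,0,0,0,0.003,0.375,255]
  ]
}}

```text
t: 6.2
eef_pos: [0.4441, -0.1357, 0.1066]
orientation: [-179.7, 0.5, -160.2]
wrist_force: [-0.2, -1.7, 19.5]
width: 0.182
finger_force: 27.9
```

Run:
```python
from h import *
I,D=bot.snapshot("wrist");J,Ds=bot.snapshot("scene");np.save("s3.npy",Ds);cv2.imwrite("pics/s3r.png",J)
cv2.imwrite("pics/ws3.png",np.hstack([cv2.resize(I[100:400,120:520],(400,300)),cv2.resize(J[220:380,280:440],(400,400))[:300]]) if 0 else np.vstack([cv2.resize(I,(480,360))[:300],cv2.resize(J[210:370,270:430],(480,480))[150:450]]))
o=bot.get_obs();print(o["t"],o["eef_pos"],o["wrist_force"],o["moment"],o["width"])
```

```text
6.3 [ 0.44527839 -0.13604522  0.10754447] [ 0.25528385 -2.07450159 23.34199376] [-0.47895597 -0.01815211 -0.09113808] 0.09736045051732992
```

View pics/ws3.png

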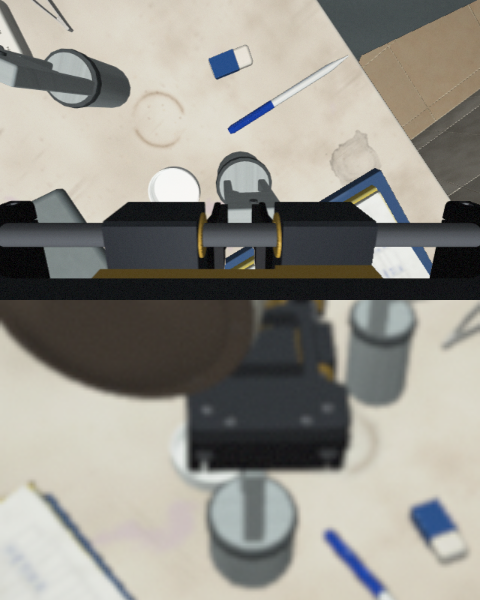

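Run:
```python
from h import *
np.set_printoptions(precision=4,suppress=True)
D=np.load("s3.npy");o=bot.get_obs();c=o["eef_pos"]
Rm=R.from_euler('xyz',o["orientation"],degrees=True).as_matrix()
print("tcp px",proj("scene",c),"tool y",Rm[:,1],"tip+-",proj("scene",c+Rm[:,1]*.02+Rm[:,2]*.011),proj("scene",c-Rm[:,1]*.02+Rm[:,2]*.011))
m=bot.camera_model("scene");K=np.array(m["mtx"]);T=np.array(m["pose"]);v,u=np.mgrid[0:480,0:640]
P=np.stack([(u-K[0,2])/K[0,0]*D,(v-K[1,2])/K[1,1]*D,D],-1)@T[:3,:3].T+T[:3,3]
for v in range(290,350,4): print(v,[P[v,u].round(3).tolist() for u in (345,354,362)])
m=bot.camera_model("wrist");print(m["pose"]); print(proj("wrist",c,m),proj("wrist",c+Rm[:,1]*.02+Rm[:,2]*.011,m),proj("wrist",c-Rm[:,1]*.02+Rm[:,2]*.011,m),"lugtop old",proj("wrist",[.44,-.137,.12],m))
```

```text
tcp px [353.1087 306.0313] tool y [-0.339   0.9408 -0.0072] tip+- [353.5861 319.6214] [352.233  301.0439]
290 [[0.437, -0.06, 0.233], [0.425, -0.064, 0.233], [0.415, -0.067, 0.232]]
294 [[0.435, -0.052, 0.233], [0.423, -0.056, 0.234], [0.413, -0.06, 0.233]]
298 [[0.433, -0.046, 0.233], [0.422, -0.051, 0.232], [0.411, -0.054, 0.232]]
302 [[0.431, -0.04, 0.232], [0.419, -0.042, 0.234], [0.409, -0.047, 0.232]]
306 [[0.431, -0.039, 0.225], [0.419, -0.043, 0.225], [0.409, -0.046, 0.225]]
310 [[0.431, -0.04, 0.215], [0.419, -0.045, 0.214], [0.409, -0.048, 0.214]]
314 [[0.433, -0.046, 0.198], [0.421, -0.051, 0.197], [0.41, -0.054, 0.198]]
318 [[0.472, -0.178, 0.013], [0.435, -0.105, 0.118], [0.443, -0.198, 0.001]]
322 [[0.461, -0.142, 0.05], [0.434, -0.104, 0.108], [0.432, -0.151, 0.051]]
326 [[0.459, -0.135, 0.049], [0.435, -0.106, 0.095], [0.43, -0.145, 0.048]]
330 [[0.456, -0.127, 0.047], [0.435, -0.108, 0.081], [0.428, -0.137, 0.048]]
334 [[0.454, -0.12, 0.046], [0.435, -0.11, 0.067], [0.425, -0.128, 0.048]]
338 [[0.452, -0.113, 0.045], [0.435, -0.111, 0.055], [0.423, -0.121, 0.047]]
342 [[0.449, -0.105, 0.045], [0.434, -0.11, 0.045], [0.422, -0.116, 0.042]]
346 [[0.45, -0.108, 0.029], [0.433, -0.106, 0.04], [0.422, -0.117, 0.029]]
[[-0.339   0.9077  0.2473  0.3788]
 [ 0.9408  0.329   0.082  -0.1587]
 [-0.0069  0.2605 -0.9655  0.2841]
 [ 0.      0.      0.      1.    ]]
[319.3271 279.4878] [353.1096 272.7564] [285.5254 272.762 ] lugtop old [320.879  278.8894]
```

Run:
```python
from h import *
m=bot.camera_model("wrist");I,D=bot.snapshot("wrist")
np.save("w4.npy",D)
c=I[190:390,190:450]
cv2.imwrite("pics/w4.png",cv2.resize(cv2.convertScaleAbs(c,alpha=1.6,beta=20),None,fx=3,fy=3,interpolation=cv2.INTER_CUBIC))
for v in range(230,345,8): print(v,[world("wrist",(u,v),D[v,u],m).round(3).tolist() for u in (285,300,320,340,355)])
```

```text
230 [[0.453, -0.166, -0.0], [0.435, -0.154, 0.053], [0.431, -0.141, 0.052], [0.426, -0.128, 0.05], [0.423, -0.117, 0.05]]
238 [[0.459, -0.163, 0.001], [0.441, -0.153, 0.053], [0.436, -0.139, 0.052], [0.432, -0.126, 0.051], [0.428, -0.116, 0.051]]
246 [[0.467, -0.161, -0.001], [0.447, -0.151, 0.052], [0.443, -0.137, 0.05], [0.437, -0.123, 0.05], [0.429, -0.117, 0.07]]
254 [[0.473, -0.159, 0.001], [0.452, -0.149, 0.052], [0.438, -0.139, 0.086], [0.443, -0.121, 0.049], [0.43, -0.118, 0.085]]
262 [[0.48, -0.157, 0.001], [0.458, -0.147, 0.053], [0.438, -0.138, 0.1], [0.434, -0.128, 0.101], [0.431, -0.119, 0.1]]
270 [[0.412, -0.157, 0.199], [0.438, -0.149, 0.122], [0.438, -0.138, 0.113], [0.431, -0.13, 0.125], [0.406, -0.139, 0.197]]
278 [[0.411, -0.157, 0.205], [0.437, -0.148, 0.135], [0.439, -0.138, 0.123], [0.431, -0.131, 0.135], [0.406, -0.14, 0.203]]
286 [[0.412, -0.156, 0.207], [0.438, -0.148, 0.144], [0.443, -0.136, 0.122], [0.431, -0.131, 0.145], [0.406, -0.14, 0.207]]
294 [[0.413, -0.156, 0.21], [0.439, -0.147, 0.149], [0.447, -0.135, 0.123], [0.433, -0.131, 0.15], [0.408, -0.14, 0.209]]
302 [[0.414, -0.155, 0.212], [0.415, -0.151, 0.207], [0.413, -0.147, 0.208], [0.411, -0.142, 0.208], [0.409, -0.14, 0.211]]
310 [[0.416, -0.154, 0.212], [0.416, -0.151, 0.21], [0.414, -0.146, 0.209], [0.413, -0.142, 0.209], [0.41, -0.139, 0.212]]
318 [[0.417, -0.154, 0.213], [0.418, -0.15, 0.209], [0.416, -0.146, 0.211], [0.415, -0.141, 0.209], [0.412, -0.138, 0.213]]
326 [[0.419, -0.153, 0.213], [0.42, -0.149, 0.21], [0.418, -0.145, 0.21], [0.416, -0.14, 0.21], [0.413, -0.138, 0.213]]
334 [[0.421, -0.153, 0.213], [0.444, -0.144, 0.172], [0.533, -0.104, 0.007], [0.439, -0.129, 0.171], [0.416, -0.137, 0.213]]
342 [[0.424, -0.152, 0.211], [0.448, -0.143, 0.171], [0.537, -0.103, 0.015], [0.442, -0.128, 0.171], [0.418, -0.136, 0.212]]
```

View pics/w4.png

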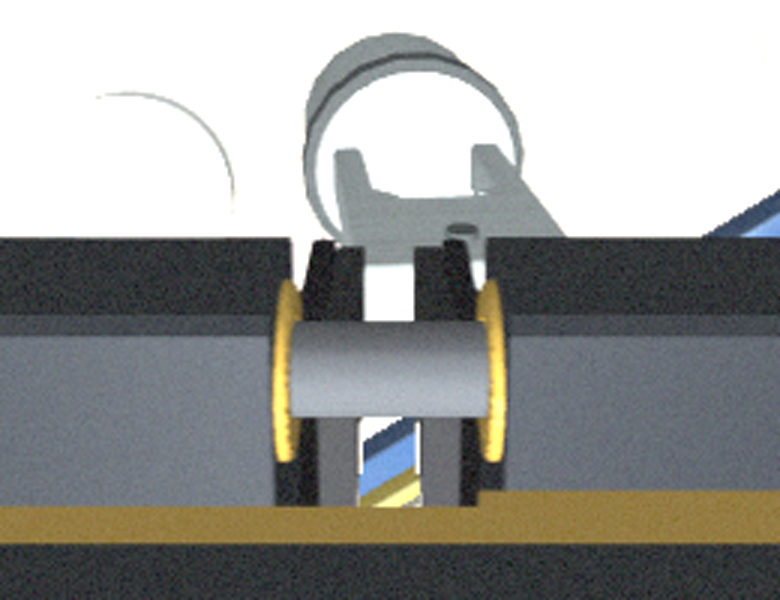

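>>> {"fn": "send_rows", "kwargs": {
  "series": [
    [0,0,0,0,0,-0.05,255],
    [0,0,0,0,0,-0.12,255],
    [0,0,0,0,0,-0.25,90],
    [0,0,0,0,0,-0.25,90],
    [0,0,0,0,0,-0.25,90],
    [0,0,0,0,0,-0.25,90],
    [0,0,0,0,0,-0.25,90],
    [0,0,0,0,0,-0.25,90],
    [0,0,0,0,0,-0.25,90],
    [0,0,0,0,0,-0.25,90]
  ]
}}

```text
t: 7.35
eef_pos: [0.4396, -0.135, 0.1769]
orientation: [180.0, -0.0, -160.4]
wrist_force: [0.2, 0.5, -0.3]
width: 0.615
finger_force: 0.0
```

Run:
```python
from h import *
np.set_printoptions(precision=4,suppress=True)
o=bot.get_obs();c=o["eef_pos"];Rm=R.from_euler('xyz',o["orientation"],degrees=True).as_matrix()
print(o["t"],c,o["orientation"],o["wrist_force"],o["width"])
m=bot.camera_model("wrist");I,D=bot.snapshot("wrist");cv2.imwrite("pics/w5.png",I);np.save("w5.npy",D)
K=np.array(m["mtx"]);T=np.array(m["pose"]);v,u=np.mgrid[0:480,0:640]
P=np.stack([(u-K[0,2])/K[0,0]*D,(v-K[1,2])/K[1,1]*D,D],-1)@T[:3,:3].T+T[:3,3]
L=(P-c)@Rm   # tool coords
q=(D>0)&(abs(L[...,1])<.06)&(L[...,2]>-.05)&(L[...,2]<.03)&(abs(L[...,0])<.02)
p=L[q];print(len(p));
for s in(-1,1):
    a=p[p[:,1]*s>0]
    if len(a): print(s,a.min(0),a.max(0),np.percentile(a[:,2],[50,90,99]))
z=P[...,2];near=np.hypot(P[...,0]-.441,P[...,1]+.13)<.06
for lo,hi in[(.108,.13),(.04,.06)]:
    p=P[near&(z>lo)&(z<hi)&(D>0)]
    print(len(p),np.median(p[:,2]) if len(p) else 0,p.mean(0),cv2.minAreaRect(p[:,:2].astype(np.float32)),cv2.minEnclosingCircle(p[:,:2].astype(np.float32)))
```

```text
7.35 [ 0.4396 -0.135   0.1769] [ 179.986    -0.0469 -160.3576] [ 0.2013  0.4711 -0.3209] 0.6154406644636377
1500
-1 [-0.0095 -0.038  -0.0492] [ 0.0122 -0.0264 -0.0135] [-0.0326 -0.0186 -0.0152]
1 [-0.0097  0.0264 -0.0492] [ 0.0119  0.0378 -0.0144] [-0.0328 -0.0189 -0.015 ]
1055 0.11985789331442157 [ 0.4392 -0.1378  0.1187] ((0.4395429790019989, -0.1374436914920807), (0.013061488047242165, 0.03967485576868057), 19.853788375854492) ((0.4403190314769745, -0.13724638521671295), 0.020436719059944153)
1484 0.04789008454452884 [ 0.4302 -0.1406  0.0479] ((0.4325193762779236, -0.14007337391376495), (0.03733566403388977, 0.0537458136677742), 18.754364013671875) ((0.4402695894241333, -0.13721638917922974), 0.02729901857674122)
```

The wrist depth explains the miss: the real fingertips sit about 14.5 mm behind the reported TCP, not 11 mm ahead of it. That puts them 25 mm higher than stated. The canister stands undisturbed, so I go deeper.

>>> {"fn": "send_rows", "kwargs": {
  "series": [
    [0,0,0,0.002,-0.007,0.1,90],
    [0,0,0,0.002,-0.007,0.22,90],
    [0,0,0,0.002,-0.007,0.3,90],
    [0,0,0,0.002,-0.007,0.328,90],
    [0,0,0,0.002,-0.007,0.328,255],
    [0,0,0,0.002,-0.007,0.328,255],
    [0,0,0,0.002,-0.007,0.328,255],
    [0,0,0,0.002,-0.007,0.328,255],
    [0,0,0,0.002,-0.007,0.328,255],
    [0,0,0,0.002,-0.007,0.328,255]
  ],
  "newtons": 45
}}

```text
t: 8.4
eef_pos: [0.4411, -0.1372, 0.0802]
orientation: [-179.9, 0.2, -160.3]
wrist_force: [0.2, 0.8, 5.9]
width: 0.456
finger_force: 45.0
```

>>> {"fn": "send_rows", "kwargs": {
  "series": [
    [0,0,0,0,0,-0.03,255],
    [0,0,0,0,0,-0.09,255],
    [0,0,0,0,0,-0.16,255],
    [0,0,0,0,0,-0.23,255],
    [0,0,0,0,0,-0.3,255],
    [0,0,0,0,0,-0.35,255],
    [0,0,0,0,0,-0.367,255],
    [0,0,0,0,0,-0.367,255],
    [0,0,0,0,0,-0.367,255],
    [0,0,0,0,0,-0.367,255]
  ]
}}

```text
t: 9.4
eef_pos: [0.4389, -0.1371, 0.1876]
orientation: [179.9, -0.2, -160.4]
wrist_force: [-1.0, 0.3, -6.6]
width: 0.457
finger_force: 45.0
```

Run:
```python
from h import *
np.set_printoptions(precision=4,suppress=True)
F=[]
for i in range(3):
    o=bot.get_obs();F.append(o["wrist_force"]);bot.camera_model("wrist");I,D=bot.snapshot("scene")
o=bot.get_obs();print(o["t"],o["eef_pos"],o["orientation"],np.array(F),o["moment"],o["width"],o["finger_force"])
np.save("s6.npy",D);cv2.imwrite("pics/s6.png",I)
m=bot.camera_model("scene");K=np.array(m["mtx"]);T=np.array(m["pose"]);v,u=np.mgrid[0:480,0:640]
P=np.stack([(u-K[0,2])/K[0,0]*D,(v-K[1,2])/K[1,1]*D,D],-1)@T[:3,:3].T+T[:3,3]
q=(D>0)&(np.hypot(P[...,0]-.44,P[...,1]+.137)<.035)&(P[...,2]<.2)&(P[...,2]>.08)
p=P[q];print(len(p),np.percentile(p[:,2],[1,5,50,95]))
ps=np.radians(-44.5);ex=np.array([np.cos(ps),np.sin(ps)]);seat=np.array([.5868,-.2918])
for d in (.07,.0):
    t=seat-d*ex;print("target",t);plan([*t,o["eef_pos"][2]],135.5)
```

```text
9.55 [ 0.4395 -0.1371  0.1882] [ 179.9622   -0.0898 -160.3631] [[-0.9831  0.323  -6.6225]
 [ 0.151  -0.3238 -5.1184]
 [-0.3406  0.4462 -5.7952]] [ 0.0243 -0.0224 -0.0642] 0.453406688802296 44.989448888227344
1110 [0.1083 0.1129 0.1523 0.1753]
target [ 0.5369 -0.2427]
rot/30 [-0.0006 -0.0034  2.1379] shift/.3 [-0.1874 -0.4406 -0.0006]
target [ 0.5868 -0.2918]
rot/30 [-0.0006 -0.0034  2.1379] shift/.3 [-0.2892 -0.6506 -0.0009]
```

>>> {"fn": "send_rows", "kwargs": {
  "series": [
    [0,0,0.2,-0.03,-0.08,0,255],
    [0,0,0.45,-0.08,-0.18,0,255],
    [0,0,0.7,-0.13,-0.3,0,255],
    [0,0,0.9,-0.17,-0.4,0,255],
    [0,0,1,-0.187,-0.44,0,255],
    [0,0,1,-0.187,-0.44,0,255]
  ]
}}

```text
t: 10.15
eef_pos: [0.5381, -0.244, 0.1874]
orientation: [-180.0, -0.1, 169.5]
wrist_force: [-1.1, -0.2, -6.1]
width: 0.453
finger_force: 45.0
```

>>> {"fn": "send_rows", "kwargs": {
  "series": [
    [0,0,0.25,0,0,0,255],
    [0,0,0.5,0,0,0,255],
    [0,0,0.75,0,0,0,255],
    [0,0,0.95,0,0,0,255],
    [0,0,1,0,0,0,255],
    [0,0,1,0,0,0,255]
  ]
}}

```text
t: 10.75
eef_pos: [0.5367, -0.2422, 0.1887]
orientation: [-180.0, -0.0, 139.8]
wrist_force: [0.2, -0.2, -5.8]
width: 0.455
finger_force: 45.0
```

Run:
```python
from h import *
np.set_printoptions(precision=4,suppress=True)
o=bot.get_obs();print(o["t"],o["qpos"],o["eef_pos"],o["orientation"],o["wrist_force"])
np.save("pose.npy",np.r_[o["eef_pos"],o["orientation"]])
m=bot.camera_model("wrist");I,D=bot.snapshot("wrist");J,Ds=bot.snapshot("scene")
def cl(D,m):
    K=np.array(m["mtx"]);T=np.array(m["pose"]);v,u=np.mgrid[0:480,0:640]
    return np.stack([(u-K[0,2])/K[0,0]*D,(v-K[1,2])/K[1,1]*D,D],-1)@T[:3,:3].T+T[:3,3]
for n,Dd,mm in(("wrist",D,m),("scene",Ds,bot.camera_model("scene"))):
    P=cl(Dd,mm);q=(Dd>0)&(P[...,2]>.165)&(P[...,2]<.19)
    ps=np.radians(-44.5);ex=np.array([np.cos(ps),np.sin(ps)]);ey=np.array([-ex[1],ex[0]]);d=P[...,:2]-[.5868,-.2918];X=d@ex;Y=d@ey
    p=P[q&(X>-.03)&(X<.07)&(abs(Y)<.012)];print(n,len(p))
    if len(p)>10:
        l=cv2.fitLine(p[:,:2].astype(np.float32),cv2.DIST_HUBER,0,.01,.01).ravel();print(l,np.degrees(np.arctan2(l[1],l[0])))
        XX=(p[:,:2]-[.5868,-.2918])@ex;YY=(p[:,:2]-[.5868,-.2918])@ey
        for a in np.arange(-.03,.07,.01):
            k=(XX>=a)&(XX<a+.01);print(round(a,3),k.sum(),*( (YY[k].mean().round(4),p[k,2].max().round(4)) if k.any() else ()),XX[k].min().round(4) if k.any() else '')
    # lug/can
q=(Ds>0)&(np.hypot(P[...,0]-o["eef_pos"][0],P[...,1]-o["eef_pos"][1])<.04)&(P[...,2]<.2)&(P[...,2]>.09)
p=P[q];print(len(p),np.percentile(p[:,2],[1,5,95]))
cv2.imwrite("pics/s7.png",np.hstack([cv2.resize(J[120:320,230:430],(400,400)),cv2.resize(I,(400,300))] ) if 0 else np.hstack([cv2.resize(J[120:320,230:430],(400,400)),cv2.copyMakeBorder(cv2.resize(I,(400,300)),0,100,0,0,cv2.BORDER_CONSTANT)]))
```

```text
10.75 [  -8.5455   19.3442   -6.4271   -0.0145  -64.2757 -121.6795] [ 0.5367 -0.2422  0.1887] [-179.9865   -0.0468  139.7688] [ 0.1726 -0.1825 -5.7822]
wrist 152
[ 0.6361 -0.7716  0.5725 -0.2812] -50.50058
-0.03 102 -0.002 0.1869 -0.0258
-0.02 38 -0.0025 0.1849 -0.0198
-0.01 12 -0.0024 0.1733 -0.0098
0.0 0 
0.01 0 
0.02 0 
0.03 0 
0.04 0 
0.05 0 
0.06 0 
scene 2
1070 [0.1093 0.1141 0.1934]
```

View pics/s7.png

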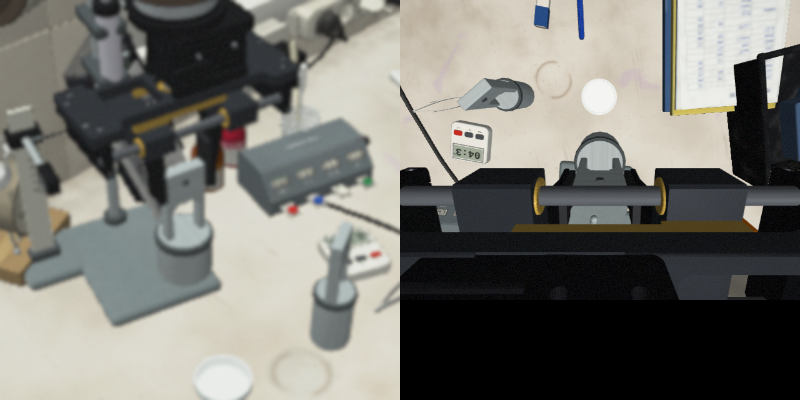

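The view shows the canister upright just in front of the hook (lug at about (185,185) in the left half). The tall canister is untouched at (330,300).

Run:
```python
from h import *
p=np.load("pose.npy");t=np.array([.5848,-.2925]);ex=np.array([np.cos(np.radians(-44.5)),np.sin(np.radians(-44.5))])
for d in(.066,.035,.03,.0): print(d);plan([*(t-d*ex),.1905],135.5)
```

```text
0.066
rot/30 [-0.0003 -0.0009  0.1419] shift/.3 [-0.0106 -0.008  -0.0056]
0.035
rot/30 [-0.0003 -0.0009  0.1419] shift/.3 [-0.1136 -0.0157 -0.0056]
0.03
rot/30 [-0.0003 -0.0009  0.1419] shift/.3 [-0.1303 -0.0169 -0.0057]
0.0
rot/30 [-0.0003 -0.0009  0.1419] shift/.3 [-0.23   -0.0244 -0.0057]
```

>>> {"fn": "send_rows", "kwargs": {
  "series": [
    [0,0,0.142,-0.01,-0.008,-0.006,255],
    [0,0,0.142,-0.01,-0.008,-0.006,255],
    [0,0,0.142,-0.04,-0.01,-0.006,255],
    [0,0,0.142,-0.07,-0.0125,-0.006,255],
    [0,0,0.142,-0.1,-0.015,-0.006,255],
    [0,0,0.142,-0.13,-0.017,-0.006,255],
    [0,0,0.142,-0.16,-0.019,-0.006,255],
    [0,0,0.142,-0.19,-0.0215,-0.006,255],
    [0,0,0.142,-0.215,-0.0235,-0.006,255],
    [0,0,0.142,-0.23,-0.0245,-0.006,255],
    [0,0,0.142,-0.23,-0.0245,-0.006,255],
    [0,0,0.142,-0.23,-0.0245,-0.006,255]
  ]
}}

```text
t: 12.05
eef_pos: [0.5847, -0.2928, 0.1906]
orientation: [-180.0, -0.0, 135.4]
wrist_force: [-0.6, 0.5, -5.3]
width: 0.451
finger_force: 45.0
```

Run:
```python
from h import *
np.set_printoptions(precision=4,suppress=True)
o=bot.get_obs();print(o["t"],o["eef_pos"],o["orientation"],o["wrist_force"],o["moment"])
J,Ds=bot.snapshot("scene");I,D=bot.snapshot("wrist")
np.save("s8.npy",Ds)
cv2.imwrite("pics/s8.png",np.hstack([cv2.resize(J[140:260,240:360],(500,500),interpolation=cv2.INTER_CUBIC),cv2.copyMakeBorder(cv2.resize(I[180:320,250:400],(300,280)),0,220,0,0,cv2.BORDER_CONSTANT)]))
```

```text
12.05 [ 0.5847 -0.2928  0.1906] [-179.9919   -0.0423  135.3788] [-0.6111  0.4996 -5.3001] [-0.1182 -0.0199 -0.0103]
```

View pics/s8.png

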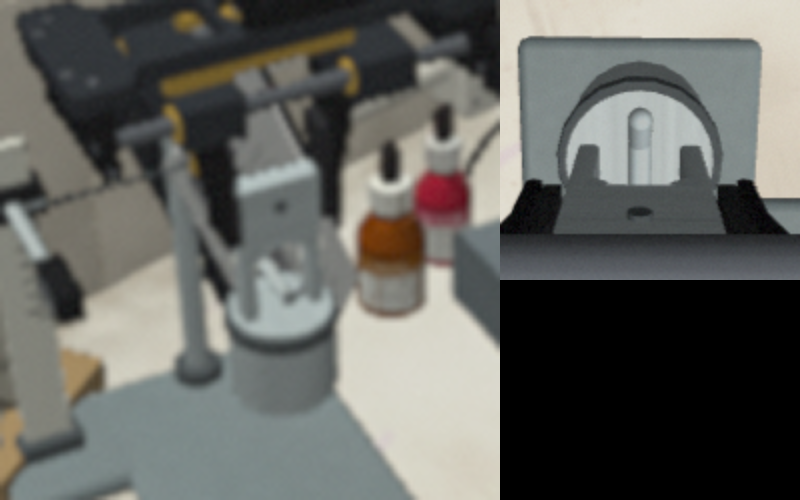

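The hook bar passes through the window, centred (right half, (640,140)). I lower at 1.5 cm/s.

>>> {"fn": "send_rows", "kwargs": {
  "series": [
    [0,0,0,0,0,0.005,255],
    [0,0,0,0,0,0.01,255],
    [0,0,0,0,0,0.015,255],
    [0,0,0,0,0,0.02,255],
    [0,0,0,0,0,0.025,255],
    [0,0,0,0,0,0.03,255],
    [0,0,0,0,0,0.035,255],
    [0,0,0,0,0,0.04,255],
    [0,0,0,0,0,0.045,255],
    [0,0,0,0,0,0.05,255],
    [0,0,0,0,0,0.055,255],
    [0,0,0,0,0,0.06,255]
  ]
}}

```text
t: 13.35
eef_pos: [0.5849, -0.2929, 0.1726]
orientation: [-180.0, -0.0, 135.4]
wrist_force: [-1.0, -0.2, -6.0]
width: 0.454
finger_force: 45.0
```

>>> {"fn": "send_rows", "kwargs": {
  "series": [
    [0,0,0,0,0,0.005,255],
    [0,0,0,0,0,0.01,255],
    [0,0,0,0,0,0.015,255],
    [0,0,0,0,0,0.02,255],
    [0,0,0,0,0,0.025,255],
    [0,0,0,0,0,0.03,255],
    [0,0,0,0,0,0.035,255],
    [0,0,0,0,0,0.04,255],
    [0,0,0,0,0,0.045,255]
  ]
}}

```text
t: 14.25
eef_pos: [0.585, -0.2929, 0.1594]
orientation: [180.0, 0.0, 135.4]
wrist_force: [0.3, -0.1, -3.3]
width: 0.46
finger_force: 45.0
```

```bash
cat > meas.py <<'E'
from h import *
np.set_printoptions(precision=4,suppress=True)
F=[]
for i in range(4):
    o=bot.get_obs();F.append(np.r_[o["wrist_force"],o["eef_pos"]]);bot.snapshot("scene")
F=np.array(F);print(o["t"],F[:,2],F.mean(0),o["moment"])
E
python3 meas.py
```

```text
14.4 [-3.3296 -4.3929 -4.0725 -4.0384] [-0.3854  0.0031 -3.9584  0.585  -0.2929  0.1592] [0.0305 0.0962 0.0137]
```

>>> {"fn": "send_rows", "kwargs": {
  "series": [
    [0,0,0,0,0,0.005,255],
    [0,0,0,0,0,0.01,255],
    [0,0,0,0,0,0.015,255],
    [0,0,0,0,0,0.02,255],
    [0,0,0,0,0,0.025,255],
    [0,0,0,0,0,0.03,255],
    [0,0,0,0,0,0.035,255],
    [0,0,0,0,0,0.04,255],
    [0,0,0,0,0,0.045,255],
    [0,0,0,0,0,0.05,255],
    [0,0,0,0,0,0.05,255]
  ]
}}

```text
t: 15.55
eef_pos: [0.585, -0.293, 0.1442]
orientation: [180.0, 0.0, 135.4]
wrist_force: [-1.4, -0.1, -1.6]
width: 0.456
finger_force: 45.0
```

```bash
sed -i 's/range(4)/range(10)/' meas.py; python3 meas.py
```

```text
16.0 [-1.6068 -1.4791 -0.659  -0.1521 -1.669  -2.5442 -1.8184 -1.0306 -1.7514
 -1.1021] [-1.206   0.5036 -1.3813  0.585  -0.293   0.1444] [0.0603 0.2088 0.0148]
```

>>> {"fn": "send_rows", "kwargs": {
  "series": [
    [0,0,0,0,0,0.004,255],
    [0,0,0,0,0,0.008,255],
    [0,0,0,0,0,0.012,255],
    [0,0,0,0,0,0.016,255],
    [0,0,0,0,0,0.018,255],
    [0,0,0,0,0,0.018,255],
    [0,0,0,0,0,0.018,255]
  ]
}}

```text
t: 16.75
eef_pos: [0.585, -0.2929, 0.1389]
orientation: [180.0, 0.0, 135.4]
wrist_force: [-1.5, 0.6, -0.1]
width: 0.457
finger_force: 45.0
```

```bash
sed -i 's/range(10)/range(30)/' meas.py; python3 meas.py
python3 - <<'E'
from h import *
np.set_printoptions(precision=4,suppress=True)
J,D=bot.snapshot("scene");cv2.imwrite("pics/s9.png",J);np.save("s9.npy",D)
for n in ["needle_tip","cursor_edge","cursor_tab","eye"]:
    for r in bot.landmark_of("scene",n)[:2]:
        d=dep(D,r["position"],1);print(n,np.array(r["position"]),round(r["p"],2),world("scene",r["position"],d))
E
```

```text
18.2 [-0.1491 -0.6124 -0.1564  0.7731 -0.0966  0.1868 -0.1527  0.3827 -0.9575
  0.0133 -0.0283  0.5347  0.8445 -0.434  -0.1745 -0.2294 -0.2288 -0.7149
 -0.0463 -0.5663  0.476   0.2886 -0.086  -0.1533 -0.807  -0.326  -0.9398
 -0.2047 -0.4678  0.4543] [-0.7147  0.4948 -0.1193  0.585  -0.2929  0.1389] [-0.059   0.1685 -0.0022]
cursor_edge [250.9 188. ] 0.95 [ 0.7104 -0.3057  0.179 ]
cursor_edge [404.1 248.3] 0.64 [ 0.393  -0.3055  0.1053]
cursor_tab [253.5 208.5] 0.67 [ 0.6704 -0.2381  0.1867]
eye [208.  264.3] 0.87 [ 0.7425 -0.1599  0.0919]
eye [306.1 219.9] 0.66 [ 0.5849 -0.2833  0.1453]
```

The spring carries the whole weight: the mean wrist force is about −0.1 N. I ease the grip and open.

>>> {"fn": "send_rows", "kwargs": {
  "series": [
    [0,0,0,0,0,0,255],
    [0,0,0,0,0,0,255],
    [0,0,0,0,0,0,136],
    [0,0,0,0,0,0,132],
    [0,0,0,0,0,0,128],
    [0,0,0,0,0,0,122],
    [0,0,0,0,0,0,110],
    [0,0,0,0,0,0,90],
    [0,0,0,0,0,0,90],
    [0,0,0,0,0,0,90]
  ],
  "newtons": 4
}}

```text
t: 19.5
eef_pos: [0.5849, -0.2929, 0.1388]
orientation: [180.0, -0.0, 135.4]
wrist_force: [0.0, 0.3, 0.7]
width: 0.639
finger_force: 0.0
```

Run:
```python
from h import *
np.set_printoptions(precision=4,suppress=True)
o=bot.get_obs();print(o["t"],o["eef_pos"],o["width"],o["wrist_force"],o["moment"])
D0=np.load("s9.npy")
J,D=bot.snapshot("scene");cv2.imwrite("pics/s10.png",J);np.save("s10.npy",D)
def cl(D,m):
    K=np.array(m["mtx"]);T=np.array(m["pose"]);v,u=np.mgrid[0:480,0:640]
    return np.stack([(u-K[0,2])/K[0,0]*D,(v-K[1,2])/K[1,1]*D,D],-1)@T[:3,:3].T+T[:3,3]
m=bot.camera_model("scene")
for d in(D0,D):
    P=cl(d,m);q=(d>0)&(np.hypot(P[...,0]-.585,P[...,1]+.292)<.035)&(P[...,2]<.118)&(P[...,2]>.04);p=P[q];print(len(p),np.percentile(p[:,2],[1,5,95,99]),p.mean(0))
I0=cv2.imread("pics/s9.png")
cv2.imwrite("pics/s10c.png",np.hstack([cv2.resize(x[140:260,230:330],(400,480),interpolation=cv2.INTER_CUBIC) for x in(I0,J)]))
```

```text
19.5 [ 0.5849 -0.2929  0.1388] 0.63867354387647 [0.0153 0.2655 0.705 ] [-0.1141 -0.0728  0.0027]
718 [0.0595 0.0627 0.1085 0.1165] [ 0.5796 -0.2792  0.0924]
720 [0.0592 0.0628 0.1077 0.116 ] [ 0.5795 -0.2793  0.0922]
```

View pics/s10c.png

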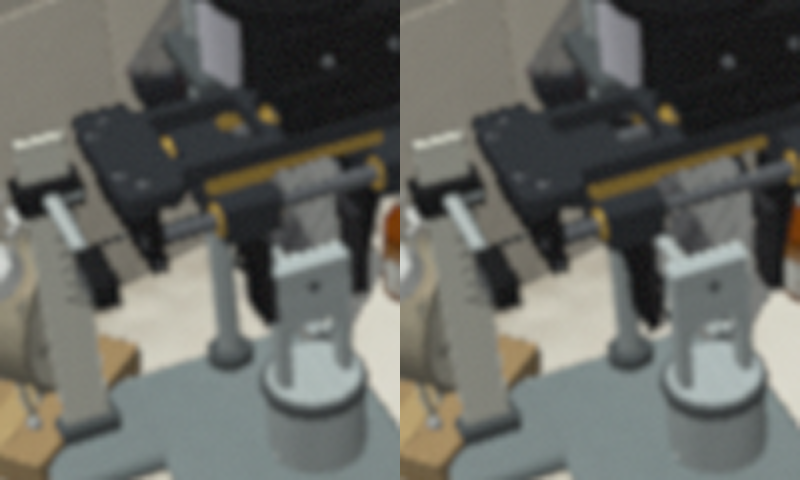

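The canister is hanging, and the hook shows no visible shift between the frames before and after release. I retreat upward, then move over the tab.

>>> {"fn": "send_rows", "kwargs": {
  "series": [
    [0,0,0,0,0,-0.05,90],
    [0,0,0,0,0,-0.12,90],
    [0,0,0,0,0,-0.2,90],
    [0,0,0,0,0,-0.3,90],
    [0,0,0,0,0,-0.4,90],
    [0,0,0,-0.02,0.12,-0.4,90],
    [0,0,0,-0.05,0.24,-0.4,90],
    [0,0,0,-0.07,0.317,-0.4,110],
    [0,0,0,-0.07,0.317,-0.4,130],
    [0,0,0,-0.07,0.317,-0.4,130],
    [0,0,0,-0.07,0.317,-0.4,130]
  ]
}}

```text
t: 20.65
eef_pos: [0.6661, -0.2405, 0.259]
orientation: [-180.0, -0.0, 135.4]
wrist_force: [-0.6, -0.9, 0.2]
width: 0.497
finger_force: 0.0
```

Run:
```python
from h import *
np.set_printoptions(precision=4,suppress=True)
o=bot.get_obs();c=o["eef_pos"];print(o["t"],c,o["orientation"],o["width"])
m=bot.camera_model("wrist");I,D=bot.snapshot("wrist");J,Ds=bot.snapshot("scene")
cv2.imwrite("pics/s11.png",J);np.save("s11.npy",Ds);cv2.imwrite("pics/w11.png",I);np.save("w11.npy",D)
def cl(D,m):
    K=np.array(m["mtx"]);T=np.array(m["pose"]);v,u=np.mgrid[0:480,0:640]
    return np.stack([(u-K[0,2])/K[0,0]*D,(v-K[1,2])/K[1,1]*D,D],-1)@T[:3,:3].T+T[:3,3]
Rm=R.from_euler('xyz',o["orientation"],degrees=True).as_matrix()
for n,d,mm in(("wrist",D,m),("scene",Ds,bot.camera_model("scene"))):
    P=cl(d,mm);L=(P-c)@Rm;L[...,2]=P[...,2]
    q=(d>0)&(abs(L[...,0])<.04)&(abs(L[...,1])<.022)&(P[...,2]>.15)&(P[...,2]<.205);p=L[q]
    print(n,len(p),p.min(0),p.max(0),np.median(p,0)); k=p[:,2]>np.percentile(p[:,2],97)-.004; print(" top",k.sum(),p[k].min(0),p[k].max(0),cv2.minAreaRect(p[k,:2].astype(np.float32)))
for cam in("wrist","scene"):
  d=D if cam=="wrist" else Ds
  for n in ["needle_tip","cursor_edge","cursor_tab"]:
    for r in bot.landmark_of(cam,n)[:2]:
        x=dep(d,r["position"],1);print(cam,n,np.array(r["position"]),round(r["p"],2),world(cam,r["position"],x,m if cam=="wrist" else None))
cv2.imwrite("pics/s11c.png",np.hstack([cv2.resize(J[130:250,215:315],(500,600),interpolation=cv2.INTER_CUBIC),cv2.copyMakeBorder(cv2.resize(I,(300,225)),0,375,0,0,cv2.BORDER_CONSTANT)]))
```

```text
20.65 [ 0.6661 -0.2405  0.259 ] [-179.9813   -0.0079  135.3531] 0.49697854616135617
wrist 975 [-0.0399 -0.0067  0.1747] [0.0085 0.0076 0.1915] [-0.0096  0.0003  0.1889]
 top 729 [-0.0247 -0.0067  0.1866] [0.0085 0.0074 0.1915] ((-0.008101433515548706, 0.00040819495916366577), (0.03321734070777893, 0.014056345447897911), 0.3459571301937103)
scene 158 [-0.0386 -0.0057  0.1694] [0.0111 0.0098 0.1899] [-0.0006  0.0032  0.1852]
 top 79 [-0.025  -0.0052  0.1853] [0.0098 0.0083 0.1899] ((-0.007680665701627731, 0.0015614107251167297), (0.03475816547870636, 0.013279077596962452), 1.123262882232666)
wrist needle_tip [ 67.7 157.9] 0.21 [ 0.4063 -0.4138  0.0152]
wrist cursor_edge [298.8 327.2] 0.74 [ 0.6434 -0.2253  0.3612]
wrist cursor_tab [317.8 256.1] 0.79 [ 0.6706 -0.2469  0.1899]
scene needle_tip [414.8 337.9] 0.52 [ 0.3374 -0.1778  0.0095]
scene cursor_edge [249.7 185.9] 0.93 [ 0.7117 -0.3047  0.1845]
scene cursor_tab [256.2 209.2] 0.9 [ 0.6642 -0.2369  0.1875]
scene cursor_tab [251.1 184.3] 0.25 [ 0.7861 -0.4331  0.0873]
```

View pics/s11c.png

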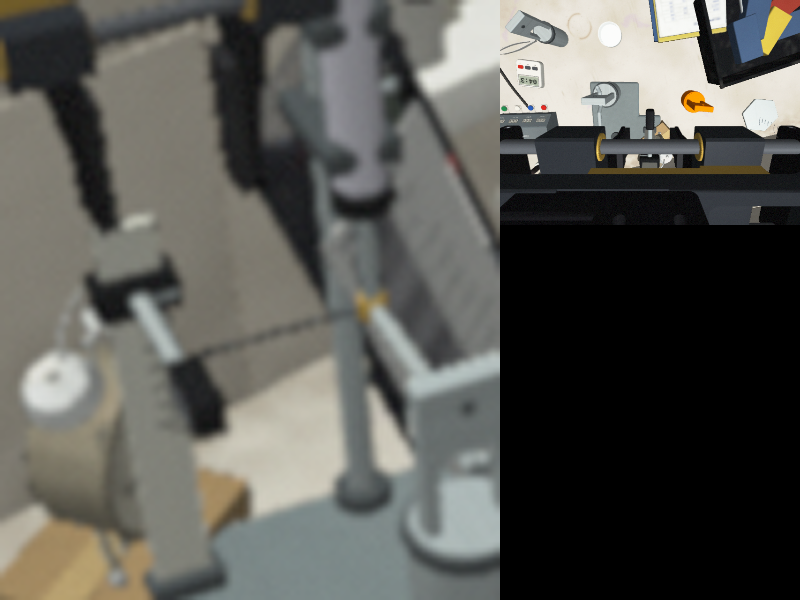

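The picture shows the canister hanging, the tab at about (205,395), and the needle running from the gold collar (370,300) to behind the tab. I measure the sink from the collar and needle shift between the first frame and this one.

Run:
```python
from h import *
np.set_printoptions(precision=4,suppress=True)
A=cv2.imread("pics/scene0.png");B=cv2.imread("pics/s11.png")
seat=np.array([.585,-.2925]);ps=np.radians(-44.5);ex=np.array([np.cos(ps),np.sin(ps)]);ey=np.array([-ex[1],ex[0]])
O=seat+.055*ex; W=lambda x,y,z:[*(O+x*ex+y*ey),z]
# gold collar
C=[]
for I,(r0,r1) in((A,(168,190)),(B,(178,204))):
    h=cv2.cvtColor(I,cv2.COLOR_BGR2HSV).astype(int);q=np.zeros(h.shape[:2],bool);q[r0:r1,278:300]=1
    q&=(h[...,0]>12)&(h[...,0]<30)&(h[...,1]>100)&(h[...,2]>70);w=np.where(q,h[...,1]-90,0).astype(float)
    v,u=np.nonzero(q);C.append(np.array([np.average(u,weights=w[q]),np.average(v,weights=w[q])]));print(len(v),C[-1])
d=(C[1]-C[0])
p0=proj("scene",W(35,0,.182) if 0 else W(.035,0,.190));print("pred collar",p0)
for s in(.026,.028,.03,.032): print(s,proj("scene",W(.035,0,.190-s))-p0)
print("obs",d)
# template match hook/collar patch
gA=A[168:190,278:300];g=cv2.matchTemplate(B[170:215,270:310],A[170:186,281:295],cv2.TM_CCOEFF_NORMED);_,mx,_,l=cv2.minMaxLoc(g);print("tm",mx,np.array(l)+[270,170]-[281,170])
# needle: darkest row per column, vs model line at x=.035 from y=.01..0.09
for I,nm in((A,"A"),(B,"B")):
    gr=cv2.cvtColor(I,cv2.COLOR_BGR2GRAY).astype(float);gr=gr-cv2.GaussianBlur(gr,(1,9),0,sigmaX=.1,sigmaY=3)
    out=[]
    for y in np.arange(.015,.075,.006):
        best=None
        for s in np.arange(-.006,.045,.0005):
            u,v=proj("scene",W(.035,y,.182-s));val=cv2.getRectSubPix(gr.astype(np.float32),(1,1),(float(u),float(v)))[0,0]
            if best is None or val<best[0]: best=(val,s)
        out.append((round(y,3),round(float(best[0]),1),round(best[1],4)))
    print(nm,out)
# canister top/underside check: lug top z from scene depth
D=np.load("s11.npy");m=bot.camera_model("scene");K=np.array(m["mtx"]);T=np.array(m["pose"]);v,u=np.mgrid[0:480,0:640]
P=np.stack([(u-K[0,2])/K[0,0]*D,(v-K[1,2])/K[1,1]*D,D],-1)@T[:3,:3].T+T[:3,3]
q=(D>0)&(np.hypot(P[...,0]-.585,P[...,1]+.2925)<.03);z=P[q][:,2];print("lug top",np.percentile(z[(z>.15)&(z<.2)],[50,90,97,100]),"lid",np.median(z[(z>.1)&(z<.115)]),np.histogram(z,bins=np.arange(.1,.116,.001))[0])
plan([.6661,-.2405,.19],135.5)
```

```text
12 [286.6968 178.4315]
7 [287.6175 191.0239]
pred collar [288.2567 175.1851]
0.026 [ 0.9424 10.5464]
0.028 [ 1.0134 11.3413]
0.03 [ 1.0842 12.1339]
0.032 [ 1.1549 12.9242]
obs [ 0.9207 12.5924]
tm 0.7175251245498657 [ 1 13]Traceback (most recent call last):
  File "<stdin>", line 20, in <module>
cv2.error: OpenCV(4.12.0) :-1: error: (-5:Bad argument) in function 'GaussianBlur'
> Overload resolution failed:
>  - argument for GaussianBlur() given by name ('sigmaX') and position (3)
>  - argument for GaussianBlur() given by name ('sigmaX') and position (3)
```

```bash
cat > needle.py <<'E'
from h import *
np.set_printoptions(precision=4,suppress=True)
seat=np.array([.585,-.2925]);ps=np.radians(-44.5);ex=np.array([np.cos(ps),np.sin(ps)]);ey=np.array([-ex[1],ex[0]])
O=seat+.055*ex; W=lambda x,y,z:[*(O+x*ex+y*ey),z]
m=bot.camera_model("scene")
def needle(f):
    gr=cv2.cvtColor(cv2.imread(f),cv2.COLOR_BGR2GRAY).astype(np.float32);gr-=cv2.GaussianBlur(gr,(0,0),3)
    S=np.arange(-.008,.045,.0005);Y=np.arange(.012,.078,.003);M=[]
    for s in S:
        M.append([cv2.getRectSubPix(gr,(1,1),tuple(map(float,proj("scene",W(.035,y,.182-s),m))))[0,0] for y in Y])
    M=np.array(M)
    # allow small slope from yaw error
    best=[(np.median([M[np.clip(i+int(round(k*j)),0,len(S)-1),j] for j in range(len(Y))]),S[i],k) for i in range(len(S)) for k in(-.2,-.1,0,.1,.2)]
    print(f,sorted(best)[:4],S[M.argmin(0)])
if __name__=="__main__":
    needle("pics/scene0.png");needle("pics/s11.png")
    D=np.load("s11.npy");K=np.array(m["mtx"]);T=np.array(m["pose"]);v,u=np.mgrid[0:480,0:640]
    P=np.stack([(u-K[0,2])/K[0,0]*D,(v-K[1,2])/K[1,1]*D,D],-1)@T[:3,:3].T+T[:3,3]
    q=(D>0)&(np.hypot(P[...,0]-.585,P[...,1]+.2925)<.03);z=P[q][:,2];print("lug top",np.percentile(z[(z>.15)&(z<.2)],[50,90,97,100]),np.histogram(z,bins=np.arange(.1,.116,.001))[0])
    plan([.6661,-.2405,.19],135.5)
E
python3 needle.py
```

```text
pics/scene0.png [(np.float32(-12.004668), np.float64(-0.000999999999999994), -0.1), (np.float32(-11.97691), np.float64(-0.0004999999999999935), -0.2), (np.float32(-11.698471), np.float64(-0.0014999999999999944), 0), (np.float32(-11.698471), np.float64(-0.0004999999999999935), -0.1)] [-0.0025 -0.001   0.03    0.012   0.0085  0.0025 -0.008   0.0445  0.0445
 -0.0015 -0.0025 -0.001  -0.002  -0.001  -0.0015 -0.0025 -0.0015 -0.002
 -0.002  -0.0015 -0.0025 -0.0015]
pics/s11.png [(np.float32(-13.997763), np.float64(0.030500000000000034), -0.2), (np.float32(-13.932444), np.float64(0.030000000000000034), -0.1), (np.float32(-13.932158), np.float64(0.029000000000000033), 0), (np.float32(-13.813299), np.float64(0.029500000000000033), 0)] [ 0.03    0.029   0.03    0.012   0.0085 -0.0025 -0.008   0.03    0.0295
  0.0285  0.0295  0.029   0.03    0.029   0.0285  0.0295  0.029   0.03
  0.029   0.028   0.0295  0.0285]
lug top [0.1671 0.1767 0.1776 0.1784] [16 12 40 85 98 54 21  3  2  6  5  2  5  3  3]
rot/30 [ 0.0003  0.0004 -0.0046] shift/.3 [ 0.0002 -0.0016  0.2303]
```

Three measures agree on a sink of about 31.0 mm: the collar gives 31.1, the needle line 30.9 and the lug top 31. Next I grip the tab.

>>> {"fn": "send_rows", "kwargs": {
  "series": [
    [0,0,0,-0.01,0.001,0.1,130],
    [0,0,0,-0.01,0.001,0.2,130],
    [0,0,0,-0.01,0.001,0.28,130],
    [0,0,0,-0.01,0.001,0.32,130],
    [0,0,0,-0.01,0.001,0.338,130],
    [0,0,0,-0.01,0.001,0.338,130],
    [0,0,0,-0.01,0.001,0.338,255],
    [0,0,0,-0.01,0.001,0.338,255],
    [0,0,0,-0.01,0.001,0.338,255],
    [0,0,0,-0.01,0.001,0.338,255],
    [0,0,0,-0.01,0.001,0.338,255],
    [0,0,0,-0.01,0.001,0.338,255]
  ],
  "newtons": 20
}}

```text
t: 22.25
eef_pos: [0.6686, -0.2424, 0.1579]
orientation: [-179.9, 0.0, 135.4]
wrist_force: [-2.2, -1.6, 1.6]
width: 0.156
finger_force: 20.0
```

>>> {"fn": "send_rows", "kwargs": {
  "series": [
    [0,0,0,0,0,0,255],
    [0,0,0,0,0,0,255]
  ]
}}

```text
t: 22.45
eef_pos: [0.6686, -0.2424, 0.1577]
orientation: [-179.9, -0.0, 135.4]
wrist_force: [-2.3, -2.4, 1.9]
width: 0.155
finger_force: 20.0
```

Gripped. Now slide it down 31 mm.

>>> {"fn": "send_rows", "kwargs": {
  "series": [
    [0,0,0,0,0,0.01,255],
    [0,0,0,0,0,0.02,255],
    [0,0,0,0,0,0.03,255],
    [0,0,0,0,0,0.04,255],
    [0,0,0,0,0,0.05,255],
    [0,0,0,0,0,0.06,255],
    [0,0,0,0,0,0.07,255],
    [0,0,0,0,0,0.08,255],
    [0,0,0,0,0,0.09,255],
    [0,0,0,0,0,0.098,255],
    [0,0,0,0,0,0.1035,255],
    [0,0,0,0,0,0.1035,255]
  ]
}}

```text
t: 23.65
eef_pos: [0.6686, -0.2423, 0.1255]
orientation: [-179.9, -0.0, 135.4]
wrist_force: [-2.1, -5.4, 0.6]
width: 0.159
finger_force: 20.0
```

Run:
```python
from needle import *
o=bot.get_obs();print(o["t"],o["eef_pos"],o["wrist_force"],o["width"])
J,D=bot.snapshot("scene");cv2.imwrite("pics/s12.png",J);np.save("s12.npy",D)
A=cv2.imread("pics/scene0.png");B=cv2.imread("pics/s11.png")
needle("pics/s12.png")
# cursor shift: carriage patch on the scale (235..252 , 178..195)
p=lambda s:proj("scene",W(.045,.095,.182-s),m)
print("carriage px",p(0),"shift for 31mm",p(.031)-p(0),p(.030)-p(0))
c=p(0)
for ref in (A,B):
    u,v=int(c[0]),int(c[1]);t=ref[v-9:v+9,u-11:u+11];s=J[v-14:v+36,u-18:u+18]
    g=cv2.matchTemplate(s,t,cv2.TM_CCOEFF_NORMED);_,mx,_,l=cv2.minMaxLoc(g);y,x=l[1],l[0]
    sub=0
    if 0<y<g.shape[0]-1: a,b,e=g[y-1,x],g[y,x],g[y+1,x];sub=(a-e)/(2*(a-2*b+e))
    print("shift",x-7,y-5+sub,mx)
for n in("needle_tip","cursor_edge"):
    for r in bot.landmark_of("scene",n)[:2]: print(n,r["position"],r["p"])
```

```text
23.65 [ 0.6686 -0.2423  0.1255] [-2.1145 -5.4411  0.5835] 0.15924018947202542
pics/s12.png [(np.float32(-22.59736), np.float64(0.043500000000000046), 0), (np.float32(-22.333538), np.float64(0.043000000000000045), 0.2), (np.float32(-22.281166), np.float64(0.043500000000000046), 0.1), (np.float32(-22.230247), np.float64(0.044000000000000046), 0)] [0.     0.001  0.0005 0.002  0.0435 0.043  0.044  0.0435 0.0445 0.044
 0.0445 0.044  0.043  0.044  0.0445 0.0445 0.044  0.0405 0.019  0.0205
 0.002  0.001 ]
carriage px [242.5775 188.6744] shift for 31mm [ 2.1801 12.4726] [ 2.1114 12.0792]
shift -5 5.6686363 0.37353840470314026
shift -5 5.7047105 0.37750011682510376
needle_tip [405.8, 251.5] 0.46
```

>>> {"fn": "send_rows", "kwargs": {
  "series": [
    [0,0,0,0,0,0,205],
    [0,0,0,0,0,0,190],
    [0,0,0,0,0,0,150],
    [0,0,0,0,0,0,140],
    [0,0,0,0,0,0,140],
    [0,0,0,0,0,-0.08,140],
    [0,0,0,0,0,-0.2,140],
    [0,0,0,0,0,-0.33,140],
    [0,0,0,0,0,-0.45,140],
    [0,0,0,0,0,-0.45,140]
  ]
}}

```text
t: 24.8
eef_pos: [0.6717, -0.2427, 0.2692]
orientation: [179.6, 0.7, 135.4]
wrist_force: [0.1, -0.2, 0.1]
width: 0.451
finger_force: 0.0
```

```bash
cat > cur.py <<'E'
from needle import *
o=bot.get_obs();print(o["t"],o["eef_pos"],o["wrist_force"],o["width"])
J,D=bot.snapshot("scene");cv2.imwrite("pics/s13.png",J)
mw=bot.camera_model("wrist");I,Dw=bot.snapshot("wrist")
B=cv2.imread("pics/s11.png");needle("pics/s11.png");needle("pics/s13.png")
p=lambda s:proj("scene",W(.045,.095,.182-s),m)
for s in(.029,.03,.031,.032,.033): print(s,p(s)-p(0))
def match(c,h,w,lab):
    u,v=int(c[0]),int(c[1])
    for up in(4,):
        f=lambda x:cv2.resize(x,None,fx=up,fy=up,interpolation=cv2.INTER_CUBIC)
        t=f(B[v-h:v+h,u-w:u+w]);s=f(J[v-h-2:v+h+22,u-w-4:u+w+8])
        g=cv2.matchTemplate(s,t,cv2.TM_CCOEFF_NORMED);_,mx,_,l=cv2.minMaxLoc(g);print(lab,l[0]/up-4,l[1]/up-2,round(mx,3))
match(p(0),8,8,"carriage"); match((255,208),7,6,"tab"); match((248,197),10,12,"bar+tab")
K=np.array(mw["mtx"]);T=np.array(mw["pose"]);v,u=np.mgrid[0:480,0:640]
for nm,d,mm in(("w",Dw,mw),("s",D,m)):
    K=np.array(mm["mtx"]);T=np.array(mm["pose"])
    P=np.stack([(u-K[0,2])/K[0,0]*d,(v-K[1,2])/K[1,1]*d,d],-1)@T[:3,:3].T+T[:3,3]
    q=(d>0)&(abs((P[...,:2]-O)@ex+.029)<.015)&(abs((P[...,:2]-O)@ey-.095)<.009)&(P[...,2]>.1)&(P[...,2]<.21)
    z=P[q][:,2];print(nm,len(z),np.percentile(z,[50,90,97]) if len(z) else '')
P=None
E
python3 cur.py
python3 - <<'E'
from needle import *
for f,mm in(("w11.npy",None),):
    pass
D=np.load("s11.npy");K=np.array(m["mtx"]);T=np.array(m["pose"]);v,u=np.mgrid[0:480,0:640]
P=np.stack([(u-K[0,2])/K[0,0]*D,(v-K[1,2])/K[1,1]*D,D],-1)@T[:3,:3].T+T[:3,3]
q=(D>0)&(abs((P[...,:2]-O)@ex+.029)<.015)&(abs((P[...,:2]-O)@ey-.095)<.009)&(P[...,2]>.1)&(P[...,2]<.21);z=P[q][:,2];print("s11 tab",len(z),np.percentile(z,[50,90,97]))
E
```

```text
24.8 [ 0.6717 -0.2427  0.2692] [ 0.0612 -0.2146  0.1312] 0.4514170710383085
pics/s11.png [(np.float32(-13.997763), np.float64(0.030500000000000034), -0.2), (np.float32(-13.932444), np.float64(0.030000000000000034), -0.1), (np.float32(-13.932158), np.float64(0.029000000000000033), 0), (np.float32(-13.813299), np.float64(0.029500000000000033), 0)] [ 0.03    0.029   0.03    0.012   0.0085 -0.0025 -0.008   0.03    0.0295
  0.0285  0.0295  0.029   0.03    0.029   0.0285  0.0295  0.029   0.03
  0.029   0.028   0.0295  0.0285]
pics/s13.png [(np.float32(-14.75485), np.float64(0.030500000000000034), -0.2), (np.float32(-14.605322), np.float64(0.030000000000000034), -0.1), (np.float32(-14.236124), np.float64(0.030500000000000034), -0.1), (np.float32(-14.209753), np.float64(0.029000000000000033), 0)] [ 0.03    0.029   0.03    0.014   0.0085  0.     -0.008   0.03    0.0295
  0.029   0.0295  0.029   0.03    0.029   0.0285  0.0295  0.029   0.03
  0.029   0.0285  0.0295  0.0285]
0.029 [ 2.0425 11.6851]
0.03 [ 2.1114 12.0792]
0.031 [ 2.1801 12.4726]
0.032 [ 2.2488 12.8655]
0.033 [ 2.3174 13.2579]
carriage 2.25 13.0 0.981
tab 1.5 13.0 0.915
bar+tab 1.75 13.0 0.842
w 558 [0.1567 0.1578 0.1583]
s 127 [0.1534 0.1553 0.156 ]
s11 tab 137 [0.1856 0.1882 0.1892]
```

Run:
```python
from needle import *
G=[]
for f in("scene0","s11","s13"):
    g=cv2.cvtColor(cv2.imread(f"pics/{f}.png"),cv2.COLOR_BGR2GRAY).astype(np.float32);g-=cv2.GaussianBlur(g,(0,0),3)
    s0=-.0017 if f=="scene0" else .0292
    r=[]
    for y in np.arange(.036,.079,.002):
        u,v=proj("scene",W(.035,y,.182-s0),m)
        vs=np.arange(v-3,v+3.01,.1);col=np.array([cv2.getRectSubPix(g,(1,1),(float(u),float(a)))[0,0] for a in vs])
        w=np.clip(-col-4,0,None)
        dv=np.sum(w*(vs-v))/w.sum() if w.sum()>0 else np.nan
        k=(proj("scene",W(.035,y,.182-s0-.001),m)-proj("scene",W(.035,y,.182-s0),m))[1]
        r.append((s0*1000+dv/k))
    print(f,np.round(r,1));G.append(np.array(r))
print("sink",np.nanmedian(G[1]-G[0]),np.nanmedian(G[2]-G[0]),np.nanstd(G[2]-G[0]))
# cursor edge vs needle in s13 via landmarks
for n in("needle_tip","cursor_edge","cursor_tab"):
    for r in bot.landmark_of("scene",n)[:2]: print(n,r["position"],round(r["p"],2))
print(proj("scene",W(.035,.08,.182-.031),m),proj("scene",W(.035,.085,.182-.0323),m))
```

```text
scene0 [ nan -1.  -1.1 -1.4 -1.6 -1.4 -1.2 -1.5 -1.5 -1.4 -1.7 -1.9 -2.2 -2.
 -1.8 -1.8 -1.7 -1.9 -1.9 -1.3 -1.4 -1.7]
s11 [29.7 29.4 29.2 29.  28.9 29.  29.  29.3 29.4 29.3 29.1 29.3 29.5 29.3
 29.2 29.3 28.9 28.8 28.8 28.7 32.5 32.9]
s13 [29.7 29.5 29.3 29.1 28.9 29.  29.1 29.2 29.4 29.2 29.2 29.3 29.5 29.4
 29.3 29.3 29.2 29.1 29.2 28.7 28.4  nan]
sink 30.66536239384758 30.763463414311754 0.45822075373425264
needle_tip [406.5, 250.0] 0.4
cursor_tab [256.5, 218.2] 0.64
[253.3773 201.6919] [251.1257 202.9008]
```

Run:
```python
from h import *
bot.snapshot("scene");o=bot.get_obs();print(o["t"],o["eef_pos"],o["orientation"],o["width"])
plan([.6686,-.2424,.1262],135.4)
```

```text
25.1 [ 0.66846191 -0.24159915  0.25951892] [-1.79905726e+02 -1.56046325e-01  1.35387488e+02] 0.4532851926606968
rot/30 [-0.0031 -0.0052 -0.0004] shift/.3 [-0.0034 -0.0008  0.4444]
```

The cursor sits about 1.5 mm below the needle (32.3 mm against 30.8 mm). I regrip at the same commanded pose and raise it 1.5 mm.

>>> {"fn": "send_rows", "kwargs": {
  "series": [
    [0,0,0,0,0,0.12,140],
    [0,0,0,0,0,0.26,140],
    [0,0,0,0,0,0.38,140],
    [0,0,0,0,0,0.43,140],
    [0,0,0,0,0,0.45,140],
    [0,0,0,0,0,0.45,140],
    [0,0,0,0,0,0.45,255],
    [0,0,0,0,0,0.45,255],
    [0,0,0,0,0,0.45,255],
    [0,0,0,0,0,0.45,255],
    [0,0,0,0,0,0.45,255],
    [0,0,0,0,0,0.45,255]
  ]
}}

```text
t: 26.3
eef_pos: [0.6687, -0.2425, 0.127]
orientation: [-180.0, 0.0, 135.4]
wrist_force: [-1.2, -2.1, 2.0]
width: 0.156
finger_force: 20.0
```

>>> {"fn": "send_rows", "kwargs": {
  "series": [
    [0,0,0,0,0,0,255],
    [0,0,0,0,0,0,255]
  ]
}}

```text
t: 26.5
eef_pos: [0.6687, -0.2425, 0.1266]
orientation: [-180.0, 0.0, 135.4]
wrist_force: [-1.8, -3.4, 1.6]
width: 0.155
finger_force: 20.0
```

>>> {"fn": "send_rows", "kwargs": {
  "series": [
    [0,0,0,0,0,-0.002,255],
    [0,0,0,0,0,-0.004,255],
    [0,0,0,0,0,-0.005,255],
    [0,0,0,0,0,-0.005,255],
    [0,0,0,0,0,-0.005,255],
    [0,0,0,0,0,-0.005,255]
  ]
}}

```text
t: 27.1
eef_pos: [0.6687, -0.2424, 0.1269]
orientation: [-179.9, -0.0, 135.4]
wrist_force: [-1.1, -5.2, -1.7]
width: 0.161
finger_force: 20.0
```

>>> {"fn": "send_rows", "kwargs": {
  "series": [
    [0,0,0,0,0,-0.002,255],
    [0,0,0,0,0,-0.004,255],
    [0,0,0,0,0,-0.004,255],
    [0,0,0,0,0,-0.004,255],
    [0,0,0,0,0,-0.004,255]
  ]
}}

```text
t: 27.6
eef_pos: [0.6687, -0.2424, 0.128]
orientation: [-179.9, -0.0, 135.3]
wrist_force: [-0.9, -5.2, -2.1]
width: 0.161
finger_force: 20.0
```

```bash
sed -i 's/range(30)/range(4)/' meas.py; python3 meas.py
```

```text
27.75 [-2.0713 -2.7463 -3.1218 -2.0767] [-1.2175 -5.399  -2.504   0.6687 -0.2424  0.128 ] [-1.6153  0.1895 -0.096 ]
```

>>> {"fn": "send_rows", "kwargs": {
  "series": [
    [0,0,0,0,0,0.0025,255],
    [0,0,0,0,0,0.0025,255],
    [0,0,0,0,0,0.0025,200],
    [0,0,0,0,0,0.0025,160],
    [0,0,0,0,0,0.0025,140],
    [0,0,0,0,0,0.0025,140],
    [0,0,0,0,0,0.0025,140],
    [0,0,0,0,0,-0.08,140],
    [0,0,0,0,0,-0.2,140],
    [0,0,0,0,0,-0.33,140],
    [0,0,0,0,0,-0.45,140],
    [0,0,0,0,0,-0.45,140]
  ]
}}

```text
t: 29.0
eef_pos: [0.6716, -0.2428, 0.2718]
orientation: [179.6, 0.7, 135.4]
wrist_force: [0.5, -0.1, 0.0]
width: 0.45
finger_force: 0.0
```

```bash
sed -i 's/up in(4,)/up in(10,)/' cur.py; cp pics/s13.png pics/s13a.png; python3 cur.py
python3 - <<'E'
from needle import *
# carriage shift, finer, both earlier (s13a) and now, relative to s11
B=cv2.imread("pics/s11.png").astype(np.float32);c=proj("scene",W(.045,.095,.182),m);u,v=map(int,c)
for f in("s13a","s13"):
    J=cv2.imread(f"pics/{f}.png").astype(np.float32);t=B[v-8:v+8,u-8:u+8];best=[]
    for dy in np.arange(10,15,.1):
        for dx in np.arange(1,3.5,.25):
            s=cv2.getRectSubPix(J,(16,16),(u-.5+dx,v-.5+dy));best.append((np.corrcoef(s.ravel(),t.ravel())[0,1],dx,dy))
    b=max(best);print(f,b)
E
```

```text
29.0 [ 0.6716 -0.2428  0.2718] [ 0.5177 -0.0526  0.0375] 0.4501839309253989
pics/s11.png [(np.float32(-13.997763), np.float64(0.030500000000000034), -0.2), (np.float32(-13.932444), np.float64(0.030000000000000034), -0.1), (np.float32(-13.932158), np.float64(0.029000000000000033), 0), (np.float32(-13.813299), np.float64(0.029500000000000033), 0)] [ 0.03    0.029   0.03    0.012   0.0085 -0.0025 -0.008   0.03    0.0295
  0.0285  0.0295  0.029   0.03    0.029   0.0285  0.0295  0.029   0.03
  0.029   0.028   0.0295  0.0285]
pics/s13.png [(np.float32(-14.572412), np.float64(0.030500000000000034), -0.2), (np.float32(-14.54973), np.float64(0.030000000000000034), -0.1), (np.float32(-14.196136), np.float64(0.029500000000000033), 0), (np.float32(-14.1942005), np.float64(0.029000000000000033), 0)] [ 0.03    0.029   0.03    0.012   0.0085  0.     -0.008   0.03    0.0295
  0.0285  0.0295  0.029   0.03    0.029   0.0285  0.0295  0.029   0.03
  0.029   0.0285  0.0295  0.0285]
0.029 [ 2.0425 11.6851]
0.03 [ 2.1114 12.0792]
0.031 [ 2.1801 12.4726]
0.032 [ 2.2488 12.8655]
0.033 [ 2.3174 13.2579]
carriage 2.2 12.8 0.982
tab 1.5999999999999996 12.8 0.921
bar+tab 1.9000000000000004 12.9 0.844
w 560 [0.1573 0.1585 0.1588]
s 130 [0.1542 0.1564 0.157 ]
s13a (np.float64(0.9818085543623349), np.float64(2.25), np.float64(13.099999999999989))
s13 (np.float64(0.9825079732313182), np.float64(2.25), np.float64(12.79999999999999))
```

The cursor is still about 0.9 mm low (31.8 mm against 30.8 to 31.1 mm). One more small nudge, this time releasing without backing off.

>>> {"fn": "send_rows", "kwargs": {
  "series": [
    [0,0,0,0,0,0.12,140],
    [0,0,0,0,0,0.26,140],
    [0,0,0,0,0,0.38,140],
    [0,0,0,0,0,0.43,140],
    [0,0,0,0,0,0.4525,140],
    [0,0,0,0,0,0.4525,140],
    [0,0,0,0,0,0.4525,255],
    [0,0,0,0,0,0.4525,255],
    [0,0,0,0,0,0.4525,255],
    [0,0,0,0,0,0.4525,255],
    [0,0,0,0,0,0.4525,255],
    [0,0,0,0,0,0.4525,255]
  ]
}}

```text
t: 30.3
eef_pos: [0.6687, -0.2425, 0.129]
orientation: [-180.0, 0.0, 135.4]
wrist_force: [-1.5, -1.8, 1.6]
width: 0.158
finger_force: 20.0
```

>>> {"fn": "send_rows", "kwargs": {
  "series": [
    [0,0,0,0,0,0,255],
    [0,0,0,0,0,-0.002,255],
    [0,0,0,0,0,-0.004,255],
    [0,0,0,0,0,-0.0055,255],
    [0,0,0,0,0,-0.0055,255],
    [0,0,0,0,0,-0.0055,255],
    [0,0,0,0,0,-0.0055,255]
  ]
}}

```text
t: 31.0
eef_pos: [0.6687, -0.2424, 0.1292]
orientation: [-179.9, -0.0, 135.4]
wrist_force: [-0.2, -5.4, -2.0]
width: 0.156
finger_force: 20.0
```

>>> {"fn": "send_rows", "kwargs": {
  "series": [
    [0,0,0,0,0,0,200],
    [0,0,0,0,0,0,160],
    [0,0,0,0,0,0,140],
    [0,0,0,0,0,0,140],
    [0,0,0,0,0,0,140],
    [0,0,0,0,0,-0.08,140],
    [0,0,0,0,0,-0.2,140],
    [0,0,0,0,0,-0.33,140],
    [0,0,0,0,0,-0.45,140],
    [0,0,0,0,0,-0.45,140],
    [0,0,0,0,0,-0.45,140]
  ]
}}

```text
t: 32.1
eef_pos: [0.6694, -0.2416, 0.2663]
orientation: [179.9, 0.1, 135.4]
wrist_force: [0.4, 0.3, 0.4]
width: 0.454
finger_force: 0.0
```

```bash
python3 cur.py | tail -6
python3 - <<'E'
from needle import *
B=cv2.imread("pics/s11.png").astype(np.float32);c=proj("scene",W(.045,.095,.182),m);u,v=map(int,c)
J=cv2.imread("pics/s13.png").astype(np.float32);t=B[v-8:v+8,u-8:u+8]
print(max((np.corrcoef(cv2.getRectSubPix(J,(16,16),(u-.5+dx,v-.5+dy)).ravel(),t.ravel())[0,1],dx,dy) for dy in np.arange(10,15,.1) for dx in np.arange(1,3.5,.25)))
needle("pics/s13.png")
A=cv2.imread("pics/s11.png").astype(int);print("changed px tall/eraser",(abs(J[230:380,320:440]-cv2.imread("pics/scene0.png")[230:380,320:440])>40).any(2).sum())
o=bot.get_obs();print(o["t"],o["eef_pos"],o["wrist_force"],o["width"])
E
```

```text
0.033 [ 2.3174 13.2579]
carriage 2.2 12.9 0.982
tab 1.5999999999999996 12.8 0.919
bar+tab 1.9000000000000004 12.9 0.844
w 569 [0.1571 0.1582 0.1587]
s 126 [0.1541 0.1563 0.1573]
(np.float64(0.9823079425089644), np.float64(2.25), np.float64(12.89999999999999))
pics/s13.png [(np.float32(-14.446798), np.float64(0.030000000000000034), -0.1), (np.float32(-14.446798), np.float64(0.030500000000000034), -0.2), (np.float32(-14.377984), np.float64(0.029000000000000033), 0), (np.float32(-14.270403), np.float64(0.029500000000000033), -0.1)] [ 0.03    0.029   0.03    0.012   0.0085 -0.0025 -0.006   0.03    0.0295
  0.0285  0.0295  0.029   0.03    0.0295  0.0285  0.0295  0.029   0.03
  0.029   0.0285  0.0295  0.0285]
changed px tall/eraser 935
32.2 [ 0.6684 -0.2414  0.2635] [-0.3549  0.0524 -1.1074] 0.45227812874959156
```

>>> {"fn": "send_rows", "kwargs": {
  "series": [
    [0,0,0,0,0,0.12,140],
    [0,0,0,0,0,0.26,140],
    [0,0,0,0,0,0.38,140],
    [0,0,0,0,0,0.43,140],
    [0,0,0,0,0,0.45,140],
    [0,0,0,0,0,0.45,140],
    [0,0,0,0,0,0.45,255],
    [0,0,0,0,0,0.45,255],
    [0,0,0,0,0,0.45,255],
    [0,0,0,0,0,0.45,255],
    [0,0,0,0,0,0.45,255],
    [0,0,0,0,0,0.45,255]
  ]
}}

```text
t: 33.4
eef_pos: [0.6687, -0.2425, 0.1306]
orientation: [-180.0, 0.0, 135.4]
wrist_force: [-2.4, -1.7, 0.7]
width: 0.158
finger_force: 20.0
```

>>> {"fn": "send_rows", "kwargs": {
  "series": [
    [0,0,0,0,0,0,255],
    [0,0,0,0,0,-0.002,255],
    [0,0,0,0,0,-0.004,255],
    [0,0,0,0,0,-0.006,255],
    [0,0,0,0,0,-0.0075,255],
    [0,0,0,0,0,-0.0085,255],
    [0,0,0,0,0,-0.0085,255],
    [0,0,0,0,0,-0.0085,255]
  ]
}}

```text
t: 34.2
eef_pos: [0.6687, -0.2424, 0.1317]
orientation: [-179.9, -0.0, 135.4]
wrist_force: [-0.5, -5.8, -1.9]
width: 0.16
finger_force: 20.0
```

```bash
python3 meas.py
```

```text
34.35 [-1.8907 -2.183  -2.1281 -1.7163] [-0.766  -5.6218 -1.9795  0.6687 -0.2424  0.1317] [-1.6086  0.226  -0.1356]
```

>>> {"fn": "send_rows", "kwargs": {
  "series": [
    [0,0,0,0,0,0,200],
    [0,0,0,0,0,0,160],
    [0,0,0,0,0,0,140],
    [0,0,0,0,0,0,140],
    [0,0,0,0,0,0,140],
    [0,0,0,0,0,-0.08,140],
    [0,0,0,0,0,-0.2,140],
    [0,0,0,0,0,-0.33,140],
    [0,0,0,0,0,-0.45,140],
    [0,0,0,0,0,-0.45,140],
    [0,0,0,0,0,-0.45,140]
  ]
}}

```text
t: 35.5
eef_pos: [0.6694, -0.2416, 0.2689]
orientation: [179.9, 0.1, 135.4]
wrist_force: [0.1, -0.3, -0.2]
width: 0.451
finger_force: 0.0
```

```bash
python3 cur.py | tail -5
python3 - <<'E'
from needle import *
B=cv2.imread("pics/s11.png").astype(np.float32);c=proj("scene",W(.045,.095,.182),m);u,v=map(int,c)
J=cv2.imread("pics/s13.png").astype(np.float32);t=B[v-8:v+8,u-8:u+8]
print(max((np.corrcoef(cv2.getRectSubPix(J,(16,16),(u-.5+dx,v-.5+dy)).ravel(),t.ravel())[0,1],dx,dy) for dy in np.arange(10,15,.1) for dx in np.arange(1,3.5,.25)))
A=cv2.imread("pics/scene0.png").astype(np.float32)
for n,(r0,r1,c0,c1) in {"tall":(235,295,383,412),"eraser":(325,350,405,428),"pen":(335,395,378,432),"dish":(298,315,326,341),"timer":(232,256,408,428)}.items():
    print(n,(abs(J[r0:r1,c0:c1]-A[r0:r1,c0:c1])>50).any(2).sum())
E
```

```text
carriage 2.2 12.6 0.982
tab 1.5 12.5 0.92
bar+tab 1.7000000000000002 12.5 0.852
w 565 [0.1578 0.1589 0.1593]
s 129 [0.1542 0.157  0.1578]
(np.float64(0.9816726479509109), np.float64(2.25), np.float64(12.59999999999999))
tall 0
eraser 0
pen 0
dish 0
timer 0
```

The cursor now reads about 31.2 mm, level with the needle at 30.8 to 31.1 mm. The tall canister, eraser, pen, dish and timer show no change, and the arm is clear. I hand in.

```bash
python3 -c "
from plant import bot
print(bot.hand_in())"
```

```text
the job is handed in; nothing more can be done
None
```

The squat canister hangs free on the balance hook (sunk about 31 mm), the cursor is within about 0.5 mm of the needle, and the bystanders I compared are unmoved; handed in after about 35.5 s, though before the good grasp the fingers missed twice and once pressed on its lug at about 23 N.

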